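# Free the pawl of a seal-stamping stand and lower the seal onto the paper

## Task

The stone seal hangs above the paper in the stamping stand, held up by a ratchet pawl. Pick up the wooden carver's rod, flick the pawl over with it (with the rod, not with your fingers) until it lies thrown back away from the toothed bar, and put the rod down flat on the black mat; then push the seal gently down by the wooden handle on top of the bar until its face is fully down on the paper, and let go. Leave the other things on the mat where they are.

Things in the scene. Friction and masses are not known exactly. Their poses are not given: they have to be found in the camera images.
- stand: Fixed stamping stand: dark wooden base 150 (x) x 200 x 20 mm, y = -120 to +80 mm, with a white paper pad on it; grey column 40 x 30 mm at y = -85 mm, carrying a head beam 44 mm wide (x), y = -100 to +70, z = 155 to 190 mm. Origin: underside of the base, on the mat, below the toothed bar's axis (x = y = 0); z up. The pawl is on the head, on the bar's +y side. Turned up to 0.45 rad about z.
- ram (a joint): Slide of the upright toothed steel bar (20 mm square), with the stone seal (30 x 30 x 50 mm) at its foot and a handle on top; about 0.6 kg. In m, growing downwards: 0 to 0.004 at the start, 0.045 when the seal rests on the paper (hard stop). Stiff: stays where it is left, needs some 2 to 5 N downwards. With the pawl engaged a tooth stops it by 0.009 and jams the pawl.
- ram_handle (a point): Centre of the wooden cross handle on the top of the toothed bar: 16 mm wide (stand's x), 70 mm long (stand's y), 16 mm high, about 300 mm above the stand's origin at the start. It goes down with the bar.
- pawl (a joint): Hinge of the steel pawl, in rad: 0 engaged, when it leans 45 degrees up from its hinge towards the toothed bar (stand's -y), its nose between two teeth; grows as it swings up and over, away from the bar, to a stop at 1.6. 70 g, swings freely: let go below about 0.8 it falls back into the teeth; beyond about 0.85 it falls over to the stop and stays.
- pawl_hinge (a point): Middle of the pawl's hinge axis, which is level, along the stand's x: at (0, 50, 208) mm in the stand's frame. The pawl is 52 mm long from here to its nose and 14 mm wide.
- pawl_bar (a point): Middle of the pawl's cross bar, by which it is flicked: round steel bar 8 mm thick, 110 mm long along the stand's x (55 mm to each side), 36 mm from the hinge axis. Engaged: at (0, 24.5, 233.5) mm in the stand's frame, 40 mm clear over the head; more than 22 mm from its middle nothing is below it down to the base. The toothed bar reaches only 10 mm to each side in x.
- rod: Carver's rod lying loose on the mat: straight square wooden bar 10 x 10 mm with 8 mm steel ends, 190 mm long in all, 70 g, both ends alike. Origin at the middle of its underside; x along it, z up.
- stone_tall: Pale upright stone block, 34 x 34 x 66 mm, loose; leave alone. Origin: centre of its underside.
- stone_green: Greenish stone block, 48 x 24 x 42 mm high, loose; leave alone. Origin: centre of its underside.
- stone_amber: Amber stone bar lying down, 70 x 28 x 28 mm, loose; leave alone. Origin: centre of its underside.
- wedge: Dark wooden block, 26 x 85 x 24 mm, loose; leave alone. Origin: centre of its underside.
- vise: Dark wooden carving vise holding a stone, 150 x 75 x 55 mm, loose; leave alone. Origin: centre of its underside.
- paste_jar: White round jar, 64 mm across, 45 mm high, loose; leave alone. Origin: centre of its underside.
- mat: Black rubber mat fixed on the table, 500 (x) x 860 (y) x 5 mm. Origin: centre of its underside.

How it is judged:
By the outcome, as a careful person would: the job done as asked, in the order asked, and still so for the second after the job is handed in, with the robot touching nothing.
It also fails if it takes over 72 s, if anything falls off the work surface, if the arm or the gripper's body presses on something with over 40 N, if the wrist force passes 120 N, or if a joint passes its speed limit or range.

## Robot

A 6-joint arm with a two-finger parallel gripper is mounted at the origin on the work surface. World frame = base frame: x ahead of the robot, y to its left, z up, the work surface at z = 0. Lengths are in m, angles in rad, forces in N, time in s.
With the tool pointing down it reaches from about 0.3 to 1 m from the base axis. Payload 5.1 kg.
Tool frame: the origin (TCP) lies midway between the tips of the shut fingers; the grasp point (between the pads) lies 19 mm behind it; x points along the fingers, z is the direction in which the jaws open and shut, and the axes are right-handed (so a half turn about x gives the same grasp; the last joint's range is limited). The gripper opens to 95 mm and grips with 3 to 60 N. Pads are 20 mm wide; open, the fingers measure 119 mm over their backs; the gripper's body (75 mm by 180 mm) begins 59 mm behind the grasp point.
Start: joints at [-1.334, 0.124, 1.65, -0, 1.367, -0.083], TCP at [0.204, -0.617, 0.188] pointing down, gripper open.
Joint ranges: [-2.61, 2.61], [-1.02, 2.33], [0.03, 2.71], [-1.35, 4.49], [0.32, 2.68], [-2.91, 2.91]. Speed limits (rad/s): [2.57, 2.57, 3.14, 3.14, 3.14, 3.14].

## Interface

Orientations are given as a unit quaternion [x, y, z, w].
In Python, from bench import r gives the robot as it stands.
- The arm moves only by the tool servo_tool, never from a script. Its argument "plan" is a list of rows, each an object of numbers: "dx", "dy", "dz": the shift along the tool's x, y, z in units of 30 mm (1.0 is 30 mm); "twist": the turn about the tool's x in units of 5 degrees (1.0 is 5 degrees); "fingers": the closure, from 0 (fully open) to 1 (shut). In form: [{"dx": .., "dy": .., "dz": .., "twist": .., "fingers": ..}, ...]. A call has 1 to 20 rows; each row shifts and turns the pose as measured when the row begins, along the tool's axes as they then stand; what a row does not reach is not made up. A row lasts 1/8 s, in which the tool goes at most 62.5 mm and 10.7 degrees, less where a joint would pass 70% of its speed; a pose out of reach is approached as far as the arm can. A call is refused whole if a number of a shift passes 1 or a number of a turn 1, either way. A call with a gripper value outside its range is refused whole. The fingers move at their own pace and stop on an object; the grip force is fixed at half the most. Time passes only in rows, so rows that do not move let the fingers close. It gives the time, the measured TCP pose, the force and the opening at its end, in the units of the state.
- r.observe(): the state, without advancing time (a new reading comes with each control period).
- r.grab_frame(name): name is "side" or "top"; returns a dict with "image" (420x560x3 uint8, blue, green, red), "camera_matrix" (3x3 intrinsics, pixels), "rvec" (rotation vector, rad) and "tvec" (3), from world to camera coordinates, as OpenCV has them. Camera axes: x right, y down, z forward; pixel columns grow to the right and rows downward; lengths in m; the calibration is good to about 2 mm. A picture is of the moment at which its call begins. There is no depth.
- r.close_job(): hands the job in, once; it reports no verdict.
The state is a dict: "time": time; "q": joint angles; "joint_velocities": joint speeds; "tau": joint torques, N m; "tool_pos": TCP position; "tcp_rot": TCP orientation; "ft_force": force on the tool from outside, world axes, zero at the start; "torque": the same for the moment, N m; "finger_gap": finger opening in m.
Only numpy, scipy, OpenCV 4.12 (cv2) and the standard library are available. Lean on these libraries where they do the work, as an engineer would, in place of code of your own. Each camera call takes 0.05 s, during which the arm holds its last target.

## Working session

There is one attempt and no reset: what is moved stays moved. The work goes in short steps, Python scripts to look and compute and a tool call to move; the robot and the scene stay as the last step left them, time stands still between calls to the robot, and variables do not carry over. Pictures are saved under pics/ and viewed, and the job is handed in when it is done.

Besides the shell and the picture viewer there is one more tool, called after "Emit:" as name([rows], argument=value, ...), one row to a line, values as JSON. servo_tool: Moves the arm, as the interface text tells. Its arguments: {"type":"object","properties":{"plan":{"type":"array","items":{"type":"object","properties":{"dx":{"type":"number"},"dy":{"type":"number"},"dz":{"type":"number"},"twist":{"type":"number"},"fingers":{"type":"number"}}}}},"required":["plan"]}

```bash
ls; mkdir -p pics; python3 - <<'E'
from bench import r
import cv2,json,numpy as np
s=r.observe();print(s)
for n in("side","top"):
    f=r.grab_frame(n);cv2.imwrite(f"pics/{n}0.png",f["image"])
    R=cv2.Rodrigues(np.array(f["rvec"],float))[0];print(n,f["camera_matrix"],f["rvec"],f["tvec"],-R.T@np.array(f["tvec"]).ravel())
E
```

```text
pics
{'time': 0.0, 'q': array([-1.33358850e+00,  1.24492831e-01,  1.65164380e+00, -3.99076106e-05,
        1.36750208e+00, -8.26217998e-02]), 'joint_velocities': array([ 0.00060654,  0.00100155, -0.00116271, -0.00042635,  0.00131295,
       -0.00072451]), 'tau': array([ 1.32356156e-03, -4.17602742e+01, -3.59928918e+01,  7.76416948e-02,
        4.91360750e-02, -1.49034563e-04]), 'tool_pos': array([ 0.20414831, -0.61638557,  0.1872129 ]), 'tcp_rot': array([ 0.41446083,  0.57379733, -0.41354084,  0.57268038]), 'ft_force': array([-0.46368629, -0.73805549,  0.08008464]), 'torque': array([-0.01597997,  0.028514  ,  0.00705284]), 'finger_gap': 0.09506320414984383}
side [[418.68577596   0.         277.95674121]
 [  0.         418.68577596 209.80559678]
 [  0.           0.           1.        ]] [ 0.17557668 -2.81917829  1.21804776] [0.58652202 0.16503139 1.20354898] [0.46785213 0.83235661 0.95292729]
top [[534.65399935   0.         275.8051359 ]
 [  0.         534.65399935 210.71329428]
 [  0.           0.           1.        ]] [ 2.139279   -2.14641839  0.15757777] [0.03653103 0.61443954 1.36524675] [0.40488226 0.03155883 1.4414727 ]
```

View pics/side0.png

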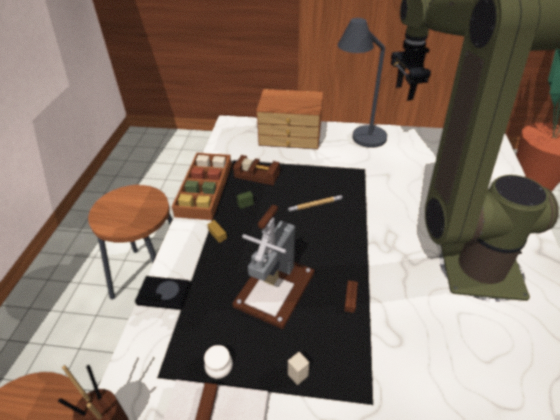

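View pics/top0.png

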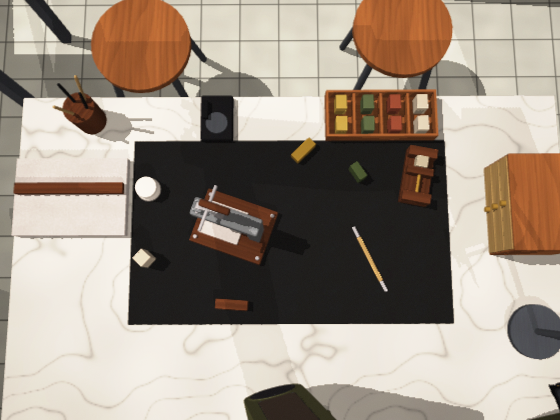

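```bash
python3 - <<'E'
import cv2
a=cv2.imread("pics/top0.png");b=cv2.imread("pics/side0.png")
cv2.imwrite("pics/t1.png",cv2.resize(a[170:280,170:300],None,fx=5,fy=5,interpolation=cv2.INTER_CUBIC))
cv2.imwrite("pics/t2.png",cv2.resize(a[215:305,340:400],None,fx=6,fy=6,interpolation=cv2.INTER_CUBIC))
cv2.imwrite("pics/s1.png",cv2.resize(b[195:330,225:325],None,fx=5,fy=4.4,interpolation=cv2.INTER_CUBIC))
E
```

```text
(no output)
```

View pics/t1.png

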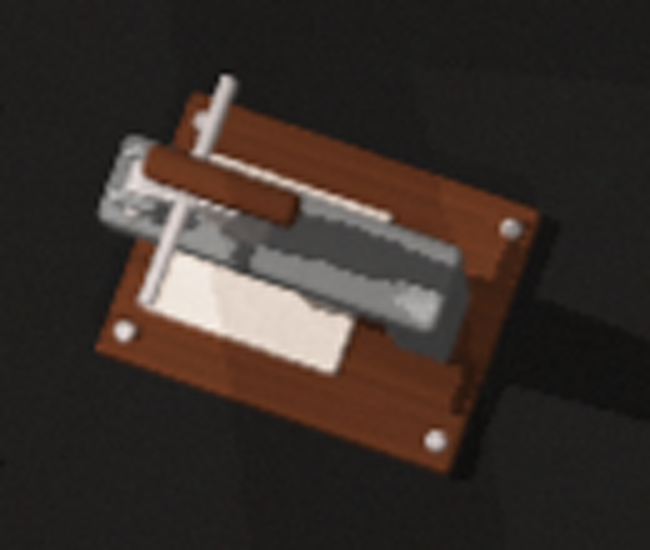

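View pics/t2.png

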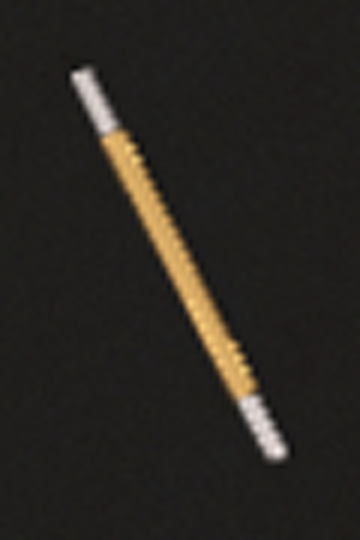

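View pics/s1.png

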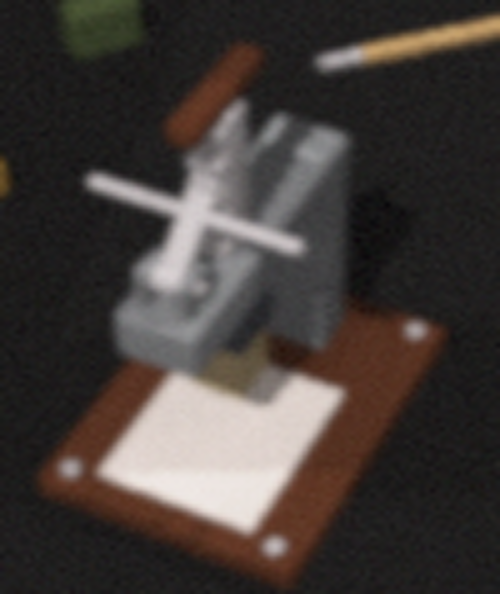

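```bash
cat > h.py <<'E'
import numpy as np,cv2
from bench import r
from scipy.optimize import least_squares
from scipy.spatial.transform import Rotation as Ro
C={"side":(np.array([[418.68577596,0,277.95674121],[0,418.68577596,209.80559678],[0,0,1]]),np.array([0.17557668,-2.81917829,1.21804776]),np.array([0.58652202,0.16503139,1.20354898])),
"top":(np.array([[534.65399935,0,275.8051359],[0,534.65399935,210.71329428],[0,0,1]]),np.array([2.139279,-2.14641839,0.15757777]),np.array([0.03653103,0.61443954,1.36524675]))}
def proj(n,P):
    K,rv,tv=C[n];return cv2.projectPoints(np.atleast_2d(np.array(P,float)),rv,tv,K,None)[0].reshape(-1,2)
def ray(n,uv,z):
    K,rv,tv=C[n];R=cv2.Rodrigues(rv)[0];o=-R.T@tv;d=R.T@np.linalg.inv(K)@np.array([uv[0],uv[1],1.]);return o+d*(z-o[2])/d[2]
def snap(n,name,box=None,f=1):
    im=r.grab_frame(n)["image"]
    if box: im=im[box[1]:box[3],box[0]:box[2]]
    cv2.imwrite("pics/"+name,cv2.resize(im,None,fx=f,fy=f,interpolation=cv2.INTER_CUBIC))
E
python3 - <<'E'
from h import *
T=lambda X,Y:((X+.5)/5-.5+170,(Y+.5)/5-.5+170)
S=lambda X,Y:((X+.5)/5-.5+225,(Y+.5)/4.4-.5+195)
B=[("top",(75,80,20),T(195,93)),("top",(75,-120,20),T(540,212)),("top",(-75,-120,20),T(450,472)),("top",(-75,80,20),T(97,350)),
("top",(55,24.5,233.5),T(229,78)),("top",(-55,24.5,233.5),T(148,304)),
("side",(75,80,20),S(42,478)),("side",(-75,80,20),S(290,582)),("side",(-75,-120,20),S(445,328)),
("side",(55,24.5,233.5),S(88,180)),("side",(-55,24.5,233.5),S(303,246))]
def W(p,P):
    c,s=np.cos(p[2]),np.sin(p[2]);P=np.array(P)/1000
    return [p[0]+c*P[0]-s*P[1],p[1]+s*P[0]+c*P[1],.005+P[2]]
fun=lambda p:np.concatenate([proj(n,W(p,P))[0]-np.array(uv) for n,P,uv in B])
s=least_squares(fun,[.4,.1,-.3],loss="soft_l1");print(s.x);print(fun(s.x).reshape(-1,2).round(1))
for n,P in (("handle",(0,0,300)),("hinge",(0,50,208)),("bar",(0,24.5,233.5)),("bar+",(55,24.5,233.5)),("bar-",(-55,24.5,233.5))):print(n,np.round(W(s.x,P),4))
print("handle ends top",(proj("top",[W(s.x,(0,y,308)) for y in(35,-35)])-169.9)*5)
R=lambda X,Y:((X+.5)/6-.5+340,(Y+.5)/6-.5+215)
for uv in(R(82,70),R(279,457)):print(ray("top",uv,.010))
E
python3 -c "
import cv2
b=cv2.imread('pics/side0.png')
cv2.imwrite('pics/s2.png',cv2.resize(b[185:220,280:350],None,fx=8,fy=8,interpolation=cv2.INTER_CUBIC))"
```

```text
[ 0.58591862  0.16817018 -0.33769806]
[[-1.2 -1.3]
 [-0.1 -1. ]
 [-0.8  0.1]
 [-1.1 -0.3]
 [-0.3 -0.3]
 [-0.8 -0.4]
 [-0.6 -1.4]
 [ 1.  -2.7]
 [ 1.5 -1.2]
 [ 1.7 -0.9]
 [ 0.8 -0.4]]
handle [0.5859 0.1682 0.305 ]
hinge [0.6025 0.2153 0.213 ]
bar [0.594  0.1913 0.2385]
bar+ [0.6459 0.1731 0.2385]
bar- [0.5421 0.2095 0.2385]
handle ends top [[138.80205773 152.13426561]
 [292.44073711 205.1499876 ]]
[ 0.57688715 -0.1739951   0.01      ]
[ 0.40473642 -0.25661883  0.01      ]
```

View pics/s2.png

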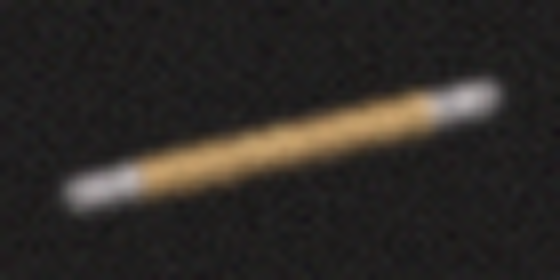

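```bash
cat >> h.py <<'E'
def go(target,yaw=None,q=None):
    """remaining shift in tool units; yaw = desired world angle of jaw (tool z) axis mod pi"""
    s=r.observe();R=Ro.from_quat(s["tcp_rot"]).as_matrix()
    d=R.T@(np.array(target)-s["tool_pos"])/.03
    jy=np.arctan2(R[1,2],R[0,2]);out=None
    if yaw is not None:
        e=-(yaw-jy)  # turn about tool x (down) is negative about world z
        e=(e+np.pi/2)%np.pi-np.pi/2; out=np.degrees(e)/5
    print("t",round(s["time"],2),"pos",s["tool_pos"].round(4),"units",d.round(2),"twist",out,"F",s["ft_force"].round(1),"gap",round(s["finger_gap"],4),"jawyaw",round(jy,3),"q6",round(s["q"][5],2),"down",R[:,0].round(3))
E
python3 - <<'E'
from h import *
S=lambda X,Y:((X+.5)/8-.5+280,(Y+.5)/8-.5+185)
for uv in(S(63,195),S(500,95)):print(ray("side",uv,.010))
R=Ro.from_quat(r.observe()["tcp_rot"]).as_matrix();print(R.round(3))
go([.491,-.215,.12],.447+np.pi/2)
E
```

```text
[ 0.58219278 -0.16884228  0.01      ]
[ 0.40516187 -0.25178338  0.01      ]
[[-0.     0.949  0.314]
 [ 0.002  0.314 -0.949]
 [-1.     0.    -0.002]]
t 0.1 pos [ 0.2042 -0.6164  0.1873] units [ 2.26 13.28 -9.69] twist -1.4573704413052937 F [ 0.7  0.2 -0.2] gap 0.0949 jawyaw -1.251 q6 -0.08 down [-0.     0.002 -1.   ]
```

Emit:
servo_tool([
  {"twist":-0.75},
  {"twist":-0.7},
  {"dy":1,"dz":-0.55},
  {"dy":1,"dz":-0.55},
  {"dy":1,"dz":-0.55},
  {"dy":1,"dz":-0.55},
  {"dy":1,"dz":-0.55,"dx":0.3},
  {"dy":1,"dz":-0.55,"dx":0.3},
  {"dy":1,"dz":-0.55,"dx":0.3},
  {"dy":1,"dz":-0.55,"dx":0.3},
  {"dy":1,"dz":-0.55,"dx":0.3},
  {"dy":1,"dz":-0.55,"dx":0.3},
  {"dy":1,"dz":-0.55,"dx":0.3},
  {"dy":1,"dz":-0.55},
  {"dy":1,"dz":-0.55},
  {"dy":1,"dz":-0.55},
  {},
])

```text
schema error: expected keys dx, dy, dz, twist, fingers
```

```bash
python3 - <<'E'
from h import *
go([.492,-.213,.007],.447+np.pi/2)
E
```

```text
t 0.1 pos [ 0.2042 -0.6164  0.1873] units [ 6.03 13.34 -9.74] twist -1.4573704413052937 F [ 0.7  0.2 -0.2] gap 0.0949 jawyaw -1.251 q6 -0.08 down [-0.     0.002 -1.   ]
```

All keys required.

Emit:
servo_tool([
  {"dx":0,"dy":0,"dz":0,"twist":-0.75,"fingers":0},
  {"dx":0,"dy":0,"dz":0,"twist":-0.7,"fingers":0},
  {"dx":0,"dy":1,"dz":-0.55,"twist":0,"fingers":0},
  {"dx":0,"dy":1,"dz":-0.55,"twist":0,"fingers":0},
  {"dx":0,"dy":1,"dz":-0.55,"twist":0,"fingers":0},
  {"dx":0,"dy":1,"dz":-0.55,"twist":0,"fingers":0},
  {"dx":0.3,"dy":1,"dz":-0.55,"twist":0,"fingers":0},
  {"dx":0.3,"dy":1,"dz":-0.55,"twist":0,"fingers":0},
  {"dx":0.3,"dy":1,"dz":-0.55,"twist":0,"fingers":0},
  {"dx":0.3,"dy":1,"dz":-0.55,"twist":0,"fingers":0},
  {"dx":0.3,"dy":1,"dz":-0.55,"twist":0,"fingers":0},
  {"dx":0.3,"dy":1,"dz":-0.55,"twist":0,"fingers":0},
  {"dx":0.3,"dy":1,"dz":-0.55,"twist":0,"fingers":0},
  {"dx":0,"dy":1,"dz":-0.55,"twist":0,"fingers":0},
  {"dx":0,"dy":1,"dz":-0.55,"twist":0,"fingers":0},
  {"dx":0,"dy":0,"dz":0,"twist":0,"fingers":0},
])

```text
time: 2.1
tool_pos: [0.4656, -0.2372, 0.1149]
tcp_rot: [0.379, 0.604, -0.374, 0.594]
ft_force: [0.2, -0.2, 0.3]
finger_gap: 0.0952
```

```bash
python3 - <<'E'
from h import *
go([.492,-.213,.007],.447+np.pi/2)
E
```

```text
t 2.1 pos [ 0.4656 -0.2372  0.1149] units [ 3.6   1.15 -0.29] twist 0.018741048210239884 F [ 0.2 -0.2  0.3] gap 0.0952 jawyaw -1.122 q6 0.54 down [-0.008  0.014 -1.   ]
```

Emit:
servo_tool([
  {"dx":0.6,"dy":0.6,"dz":-0.15,"twist":0,"fingers":0},
  {"dx":0.6,"dy":0.55,"dz":-0.15,"twist":0,"fingers":0},
  {"dx":0.6,"dy":0,"dz":0,"twist":0,"fingers":0},
  {"dx":0.5,"dy":0,"dz":0,"twist":0,"fingers":0},
  {"dx":0,"dy":0,"dz":0,"twist":0,"fingers":0},
])

```text
time: 2.72
tool_pos: [0.4911, -0.2122, 0.0384]
tcp_rot: [0.379, 0.605, -0.375, 0.591]
ft_force: [-0.1, 0.5, 0.3]
finger_gap: 0.0953
```

```bash
python3 - <<'E'
from h import *
go([.492,-.213,.007],.447+np.pi/2)
E
```

```text
t 2.73 pos [ 0.4911 -0.2122  0.0384] units [1.05 0.02 0.06] twist -0.0029432257234857343 F [-0.1  0.5  0.3] gap 0.0953 jawyaw -1.124 q6 0.61 down [-0.013  0.016 -1.   ]
```

Emit:
servo_tool([
  {"dx":0.6,"dy":0,"dz":0,"twist":0,"fingers":0},
  {"dx":0.35,"dy":0,"dz":0,"twist":0,"fingers":0},
  {"dx":0,"dy":0,"dz":0,"twist":0,"fingers":0},
])

```text
time: 3.1
tool_pos: [0.4907, -0.2127, 0.0085]
tcp_rot: [0.379, 0.605, -0.375, 0.592]
ft_force: [-0.7, -0.1, 0.7]
finger_gap: 0.0954
```

```bash
python3 - <<'E'
from h import *
go([.492,-.213,.007],.447+np.pi/2)
snap("top","g1.png",(320,180,440,320),4)
snap("side","g2.png",(270,100,430,230),5)
E
```

```text
t 3.1 pos [ 0.4907 -0.2127  0.0085] units [0.05 0.04 0.03] twist -0.017488641902263086 F [-0.7 -0.1  0.7] gap 0.0954 jawyaw -1.125 q6 0.61 down [-0.012  0.015 -1.   ]
```

View pics/g2.png

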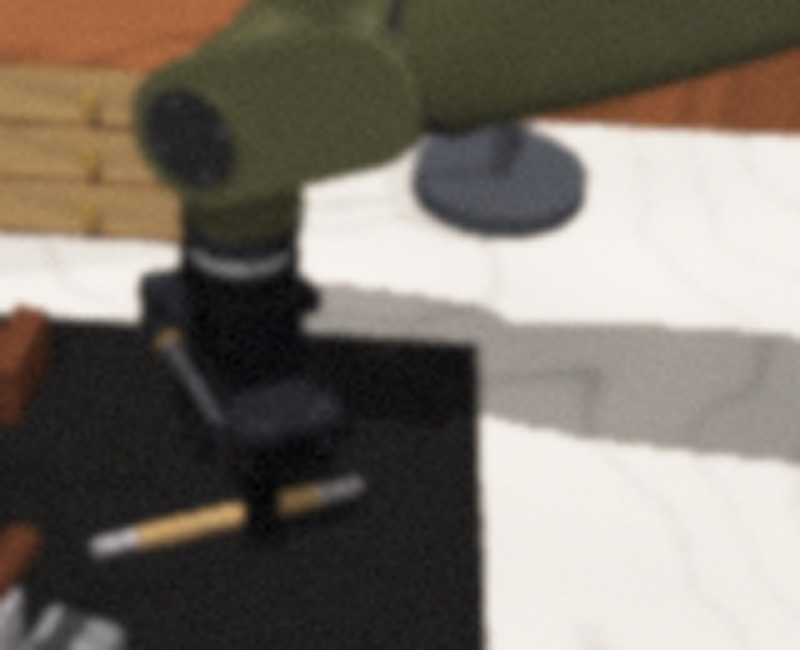

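View pics/g1.png

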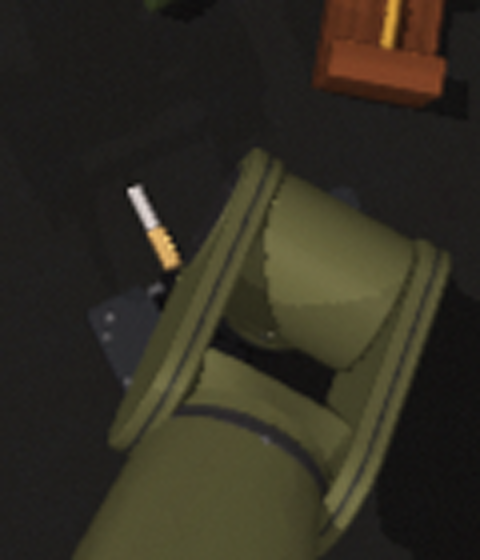

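Emit:
servo_tool([
  {"dx":0.06,"dy":0,"dz":0,"twist":0,"fingers":0.5},
  {"dx":0,"dy":0,"dz":0,"twist":0,"fingers":1},
  {"dx":0,"dy":0,"dz":0,"twist":0,"fingers":1},
  {"dx":0,"dy":0,"dz":0,"twist":0,"fingers":1},
  {"dx":0,"dy":0,"dz":0,"twist":0,"fingers":1},
  {"dx":0,"dy":0,"dz":0,"twist":0,"fingers":1},
])

```text
time: 3.95
tool_pos: [0.4928, -0.2137, 0.0096]
tcp_rot: [0.379, 0.603, -0.375, 0.594]
ft_force: [-1.1, 0.5, 0.1]
finger_gap: 0.0402
```

Emit:
servo_tool([
  {"dx":0.1,"dy":0,"dz":0,"twist":0,"fingers":1},
  {"dx":0,"dy":0,"dz":0,"twist":0,"fingers":1},
  {"dx":0,"dy":0,"dz":0,"twist":0,"fingers":1},
  {"dx":0,"dy":0,"dz":0,"twist":0,"fingers":1},
  {"dx":0,"dy":0,"dz":0,"twist":0,"fingers":1},
  {"dx":0,"dy":0,"dz":0,"twist":0,"fingers":1},
])

```text
time: 4.7
tool_pos: [0.4927, -0.2136, 0.0062]
tcp_rot: [0.379, 0.603, -0.375, 0.593]
ft_force: [-0.5, -0.4, 0.7]
finger_gap: 0.0005
```

```bash
python3 - <<'E'
from h import *
go([.492,-.213,.007],.447+np.pi/2)
snap("side","g3.png",(270,140,370,230),7)
snap("top","g4.png",(320,180,440,320),4)
E
```

```text
t 4.7 pos [ 0.4927 -0.2136  0.0062] units [-0.03 -0.01 -0.03] twist -0.014803412867776483 F [-0.5 -0.4  0.7] gap 0.0005 jawyaw -1.125 q6 0.61 down [-0.008  0.012 -1.   ]
```

View pics/g3.png

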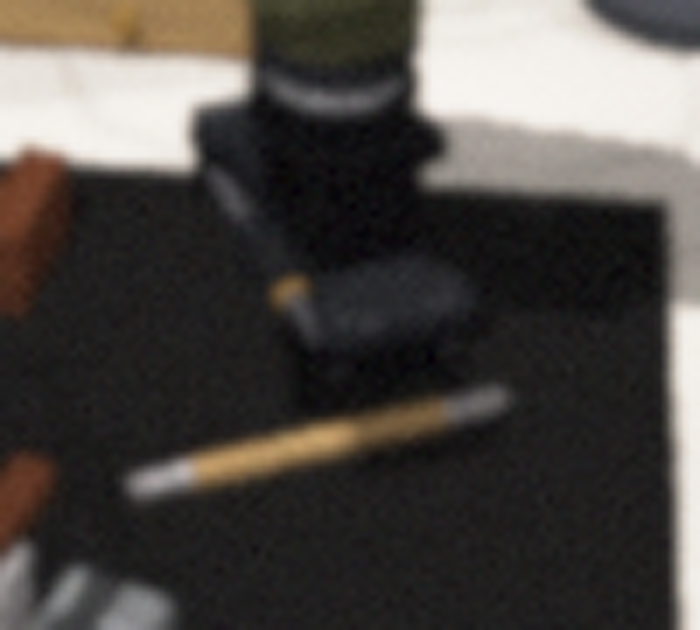

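View pics/g4.png

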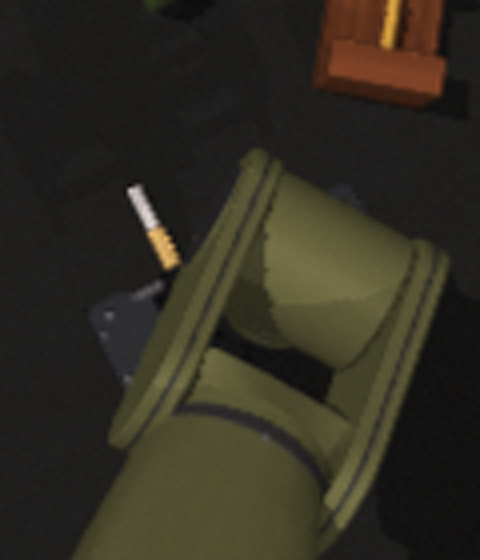

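```bash
python3 - <<'E'
from h import *
p=r.observe()["tool_pos"];R=Ro.from_quat(r.observe()["tcp_rot"]).as_matrix()
for b in(0,.019,.05,.078):print(b,(proj("side",p-R[:,0]*b)-[270,140]+.5)*7-.5)
im=r.grab_frame("side")["image"][165:215,295:345]
im=np.clip(im.astype(float)*3,0,255).astype(np.uint8)
cv2.imwrite("pics/g5.png",cv2.resize(im,None,fx=11,fy=11,interpolation=cv2.INTER_CUBIC))
E
```

```text
0 [[321.25390016 442.47010576]]
0.019 [[322.83208622 412.51222655]]
0.05 [[325.47036527 362.43115765]]
0.078 [[327.92346637 315.86522451]]
```

View pics/g5.png

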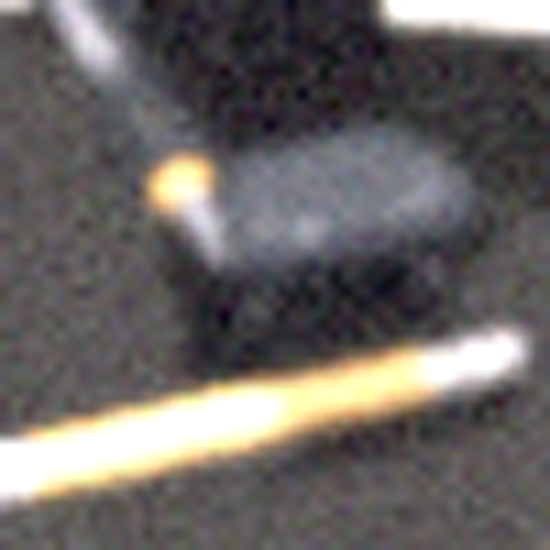

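Emit:
servo_tool([
  {"dx":-0.5,"dy":0,"dz":0,"twist":0,"fingers":1},
  {"dx":-0.5,"dy":0,"dz":0,"twist":0,"fingers":1},
  {"dx":0,"dy":0,"dz":0,"twist":0,"fingers":1},
])

```text
time: 5.22
tool_pos: [0.4936, -0.2144, 0.0393]
tcp_rot: [0.379, 0.602, -0.375, 0.594]
ft_force: [0.3, 0.1, -0.5]
finger_gap: 0.0005
```

```bash
python3 - <<'E'
from h import *
go([.492,-.213,.007],.447+np.pi/2)
p=r.observe()["tool_pos"];R=Ro.from_quat(r.observe()["tcp_rot"]).as_matrix()
for b in(0,.019,.05,.078):print(b,(proj("side",p-R[:,0]*b)-[285,155]+.5)*10-.5)
im=r.grab_frame("side")["image"][155:215,285:355]
im=np.clip(im.astype(float)*3,0,255).astype(np.uint8)
cv2.imwrite("pics/g6.png",cv2.resize(im,None,fx=10,fy=10,interpolation=cv2.INTER_CUBIC))
E
```

```text
t 5.22 pos [ 0.4936 -0.2144  0.0393] units [ 1.08 -0.03 -0.05] twist -0.014415347480592566 F [ 0.3  0.1 -0.5] gap 0.0005 jawyaw -1.125 q6 0.61 down [-0.006  0.012 -1.   ]
0 [[311.01781947 406.49829962]]
0.019 [[313.41404894 362.34355094]]
0.05 [[317.42154884 288.4983066 ]]
0.078 [[321.14965922 219.80130615]]
```

View pics/g6.png

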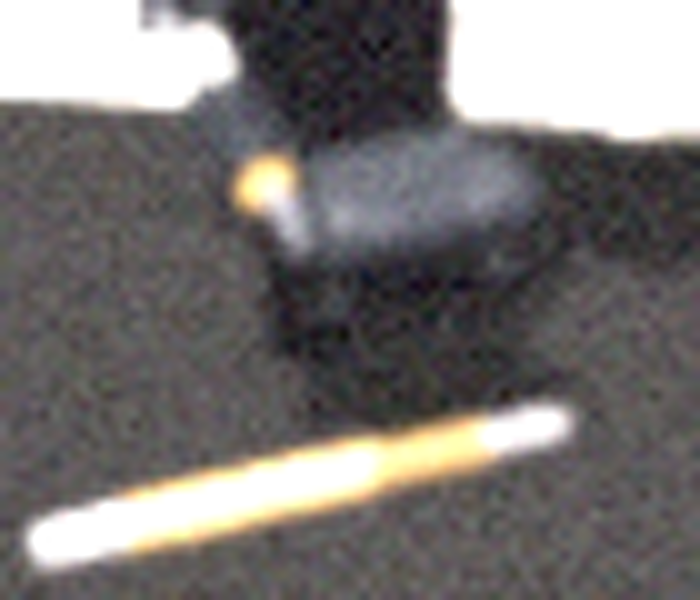

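```bash
python3 - <<'E'
from h import *
b=cv2.imread("pics/side0.png")[30:110,370:450]
b=np.clip(b.astype(float)*2,0,255).astype(np.uint8)
b=cv2.resize(b,None,fx=7,fy=7,interpolation=cv2.INTER_CUBIC)
p=np.array([.2041,-.6164,.1872])
z=np.array([.314,-.949,-.002])
for k,(P,c) in enumerate([(p,(0,0,255)),(p+[0,0,.019],(0,255,0)),(p+z*.0475,(255,0,0)),(p-z*.0475,(255,0,0)),(p+[0,0,.078],(0,255,255))]):
    q=(proj("side",P)[0]-[370,30]+.5)*7-.5;print(q);cv2.circle(b,tuple(int(v) for v in q),4,c,-1)
cv2.imwrite("pics/g7.png",b)
im=r.grab_frame("side")["image"][155:215,285:355].astype(float)
im=np.clip((im-10)*7,0,255).astype(np.uint8)
im=cv2.resize(im,None,fx=10,fy=10,interpolation=cv2.INTER_AREA)
cv2.imwrite("pics/g8.png",cv2.GaussianBlur(im,(0,0),6))
E
```

```text
[236.74091753 488.31679232]
[243.67222019 455.18491465]
[201.14747897 445.98824297]
[273.94706894 532.56321749]
[265.96810463 348.60977968]
```

View pics/g7.png

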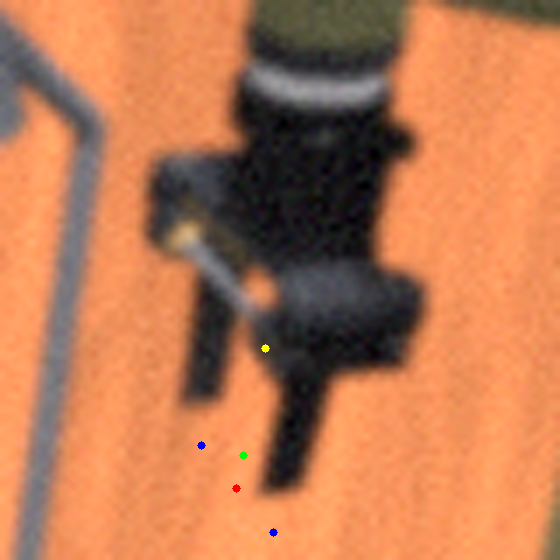

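View pics/g8.png

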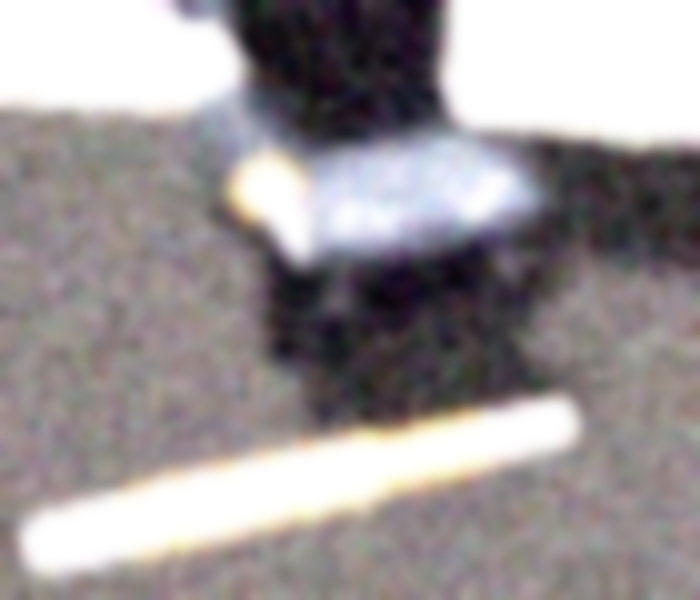

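Emit:
servo_tool([
  {"dx":-1,"dy":0,"dz":0,"twist":0,"fingers":1},
  {"dx":-1,"dy":0,"dz":0,"twist":0,"fingers":1},
  {"dx":-1,"dy":0,"dz":0,"twist":0,"fingers":1},
  {"dx":-1,"dy":0,"dz":0,"twist":0,"fingers":1},
  {"dx":-1,"dy":0,"dz":0,"twist":0,"fingers":1},
  {"dx":-1,"dy":0,"dz":0,"twist":0,"fingers":1},
  {"dx":-0.5,"dy":0,"dz":0,"twist":0,"fingers":1},
  {"dx":0,"dy":0,"dz":0,"twist":0,"fingers":1},
])

```text
time: 6.32
tool_pos: [0.4913, -0.2148, 0.2326]
tcp_rot: [0.379, 0.607, -0.375, 0.589]
ft_force: [0.1, -0.3, -0.5]
finger_gap: 0.0003
```

```bash
cat > look.py <<'E'
from h import *
import sys
s=r.observe();p=s["tool_pos"];R=Ro.from_quat(s["tcp_rot"]).as_matrix()
go([.492,-.213,.007],.447+np.pi/2)
c=proj("side",p)[0];x0,y0=int(c[0])-40,max(0,int(c[1])-60)
b=r.grab_frame("side")["image"][y0:y0+85,x0:x0+80]
b=np.clip(b.astype(float)*1.5,0,255).astype(np.uint8)
b=cv2.resize(b,None,fx=7,fy=7,interpolation=cv2.INTER_CUBIC)
for P,cc in [(p,(0,0,255)),(p-R[:,0]*.019,(0,255,0)),(p-R[:,0]*.078,(0,255,255))]:
    q=(proj("side",P)[0]-[x0,y0]+.5)*7-.5;print(q);cv2.circle(b,tuple(int(v) for v in q),4,cc,-1)
cv2.imwrite("pics/"+sys.argv[1],b)
E
python3 look.py g9.png
```

```text
t 6.33 pos [ 0.4913 -0.2148  0.2326] units [7.52 0.11 0.14] twist -0.01601244583344908 F [ 0.1 -0.3 -0.5] gap 0.0003 jawyaw -1.125 q6 0.61 down [-0.018  0.018 -1.   ]
[286.20447169 426.4610872 ]
[287.80373541 388.52108988]
[292.98611537 265.57733813]
```

View pics/g9.png

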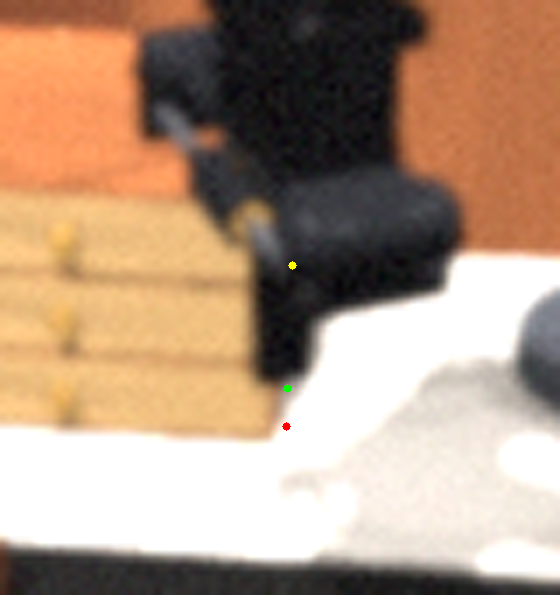

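```bash
python3 - <<'E'
from h import *
p=np.array([.4907,-.2127,.0085]);z=np.array([.432,-.902,0]);y=np.array([.902,.432,0])
b=cv2.imread("pics/g1.png");
b=np.clip(b.astype(float)*3,0,255).astype(np.uint8)
for h,c in((.0785,(0,0,255)),(.1,(0,255,0))):
  for sy in(-1,1):
    for sz in(-1,1):
      q=(proj("top",p+z*.09*sz+y*.0375*sy+[0,0,h])[0]-[320,180]+.5)*4-.5;print(h,sy,sz,q)
      cv2.circle(b,tuple(int(v) for v in q),3,c,-1)
cv2.imwrite("pics/g10.png",b)
snap("top","g11.png",(320,150,460,320),4)
E
```

```text
0.0785 -1 -1 [116.10863537 423.60576898]
0.0785 -1 1 [370.08340392 298.61258636]
0.0785 1 -1 [ 62.30681282 315.65381894]
0.0785 1 1 [314.83821139 192.47784119]
0.1 -1 -1 [120.71346807 423.25047222]
0.1 -1 1 [378.70650247 296.26360281]
0.1 1 -1 [ 66.01645115 313.57534207]
0.1 1 1 [322.52040208 188.46394266]
```

View pics/g10.png

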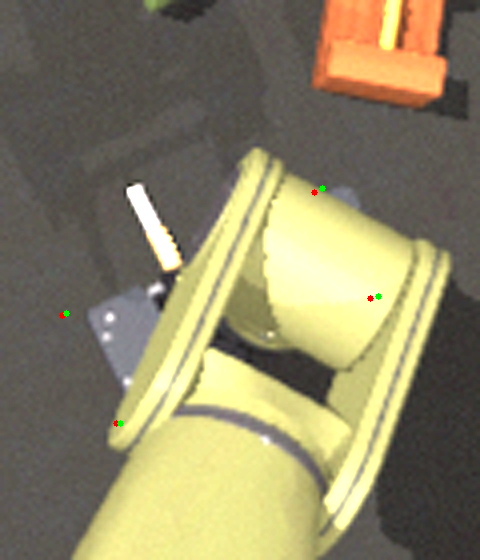

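View pics/g11.png

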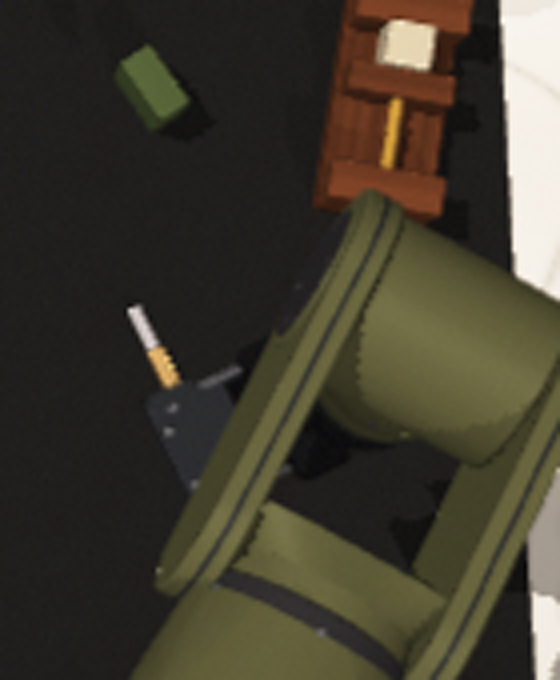

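Emit:
servo_tool([
  {"dx":1,"dy":-0.3,"dz":0.6,"twist":0,"fingers":1},
  {"dx":1,"dy":-0.3,"dz":0.6,"twist":0,"fingers":1},
  {"dx":1,"dy":0,"dz":0,"twist":0,"fingers":1},
  {"dx":1,"dy":0,"dz":0,"twist":0,"fingers":1},
  {"dx":1,"dy":0,"dz":0,"twist":0,"fingers":1},
  {"dx":1,"dy":0,"dz":0,"twist":0,"fingers":1},
  {"dx":0.4,"dy":0,"dz":0,"twist":0,"fingers":1},
  {"dx":0,"dy":0,"dz":0,"twist":0,"fingers":1},
])

```text
time: 7.42
tool_pos: [0.4772, -0.2464, 0.0195]
tcp_rot: [0.379, 0.615, -0.375, 0.581]
ft_force: [-0.5, -0.7, -0.2]
finger_gap: -0.0002
```

```bash
python3 look.py g12.png; python3 - <<'E'
from h import *
p=np.array([.4913,-.2148,.2326])
for d in np.eye(3)*.01: print("side px per 10mm",proj("side",p+d)-proj("side",p),"top",proj("top",p+d)-proj("top",p))
print(proj("side",[0,0,0]),proj("top",[0,0,0]),proj("top",[.25,0,.0]))
E
```

```text
t 7.42 pos [ 0.4772 -0.2464  0.0195] units [ 0.43  0.94 -0.77] twist -0.019857691600275642 F [-0.5 -0.7 -0.2] gap -0.0002 jawyaw -1.126 q6 0.54 down [-0.038  0.031 -0.999]
[289.08457323 428.38753599]
[289.84065199 397.60184622]
[292.27657442 298.41700441]
side px per 10mm [[-3.3501682  -0.20961663]] top [[-0.14941802 -4.42294886]]
side px per 10mm [[-0.19832957  1.92271311]] top [[-4.42852545  0.01472513]]
side px per 10mm [[ 0.17848539 -2.80113518]] top [[ 0.89918223 -0.32220792]]
[[481.9936613  267.21605263]] [[290.11131263 451.33833691]] [[289.43311782 350.7122148 ]]
```

View pics/g12.png

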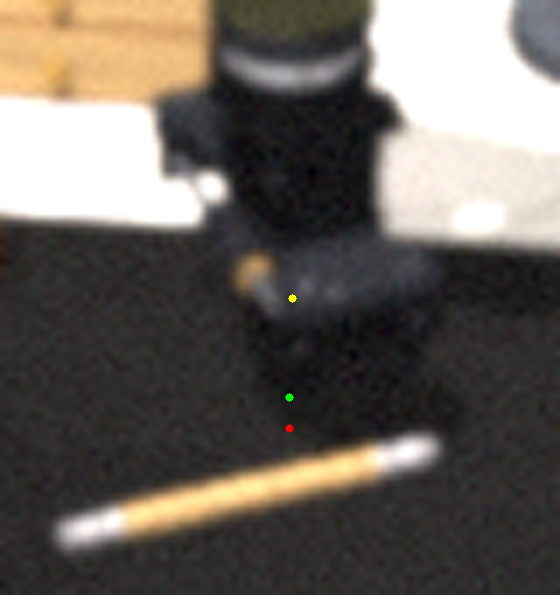

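Emit:
servo_tool([
  {"dx":0.25,"dy":0,"dz":0,"twist":0,"fingers":1},
  {"dx":0.15,"dy":0,"dz":0,"twist":0,"fingers":1},
  {"dx":0,"dy":0,"dz":0,"twist":0,"fingers":1},
])

```text
time: 7.85
tool_pos: [0.4792, -0.2476, 0.0105]
tcp_rot: [0.379, 0.613, -0.375, 0.583]
ft_force: [-0.1, 0.7, -0.1]
finger_gap: 0.0002
```

Emit:
servo_tool([
  {"dx":0.2,"dy":0,"dz":0,"twist":0,"fingers":1},
  {"dx":0,"dy":0,"dz":0,"twist":0,"fingers":1},
])

```text
time: 8.1
tool_pos: [0.4795, -0.2477, 0.0047]
tcp_rot: [0.379, 0.612, -0.375, 0.584]
ft_force: [-0.3, -0.1, 1.1]
finger_gap: 0.0002
```

Emit:
servo_tool([
  {"dx":0.1,"dy":0,"dz":0,"twist":0,"fingers":1},
  {"dx":0,"dy":0,"dz":0,"twist":0,"fingers":1},
])

```text
time: 8.35
tool_pos: [0.4795, -0.2477, 0.0016]
tcp_rot: [0.379, 0.612, -0.375, 0.584]
ft_force: [0.2, -0.8, 0.6]
finger_gap: 0.0004
```

Emit:
servo_tool([
  {"dx":0.12,"dy":0,"dz":0,"twist":0,"fingers":1},
  {"dx":0,"dy":0,"dz":0,"twist":0,"fingers":1},
])

```text
time: 8.6
tool_pos: [0.4794, -0.2476, -0.0022]
tcp_rot: [0.379, 0.612, -0.375, 0.584]
ft_force: [0.1, 0.2, -0.1]
finger_gap: 0.001
```

Emit:
servo_tool([
  {"dx":0.12,"dy":0,"dz":0,"twist":0,"fingers":1},
  {"dx":0,"dy":0,"dz":0,"twist":0,"fingers":1},
])

```text
time: 8.85
tool_pos: [0.4792, -0.2475, -0.0061]
tcp_rot: [0.379, 0.612, -0.375, 0.584]
ft_force: [-0.5, 0.4, 0.1]
finger_gap: 0.0005
```

Emit:
servo_tool([
  {"dx":0.12,"dy":0,"dz":0,"twist":0,"fingers":1},
  {"dx":0,"dy":0,"dz":0,"twist":0,"fingers":1},
])

```text
time: 9.1
tool_pos: [0.4791, -0.2474, -0.0099]
tcp_rot: [0.379, 0.612, -0.375, 0.584]
ft_force: [0.8, -0.2, -0.2]
finger_gap: 0.0005
```

Emit:
servo_tool([
  {"dx":0.12,"dy":0,"dz":0,"twist":0,"fingers":1},
  {"dx":0,"dy":0,"dz":0,"twist":0,"fingers":1},
])

```text
time: 9.35
tool_pos: [0.479, -0.2473, -0.0138]
tcp_rot: [0.379, 0.612, -0.375, 0.584]
ft_force: [0.2, -0.0, -0.5]
finger_gap: 0.0003
```

Emit:
servo_tool([
  {"dx":0.1,"dy":0,"dz":0,"twist":0,"fingers":1},
  {"dx":0,"dy":0,"dz":0,"twist":0,"fingers":1},
])

```text
time: 9.6
tool_pos: [0.4789, -0.2472, -0.017]
tcp_rot: [0.379, 0.612, -0.375, 0.584]
ft_force: [-0.9, 0.4, 0.5]
finger_gap: 0.0008
```

```bash
python3 look.py g13.png
```

```text
t 9.6 pos [ 0.4789 -0.2472 -0.017 ] units [-0.78  0.87 -0.87] twist -0.016895940292836156 F [-0.9  0.4  0.5] gap 0.0008 jawyaw -1.125 q6 0.54 down [-0.031  0.026 -0.999]
[288.43730152 426.94734163]
[289.36743375 397.31561436]
[292.36280506 301.89044478]
```

View pics/g13.png

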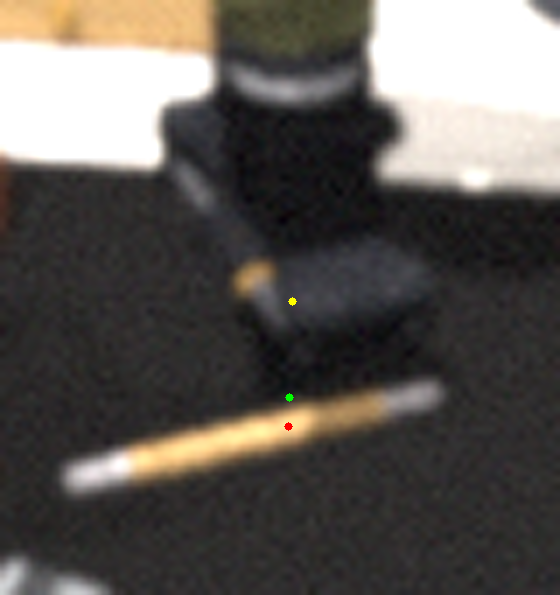

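Emit:
servo_tool([
  {"dx":0.08,"dy":0,"dz":0,"twist":0,"fingers":1},
  {"dx":0,"dy":0,"dz":0,"twist":0,"fingers":1},
])

```text
time: 9.9
tool_pos: [0.4792, -0.2474, -0.0192]
tcp_rot: [0.379, 0.612, -0.375, 0.584]
ft_force: [0.9, -0.6, 0.2]
finger_gap: 0.0003
```

Emit:
servo_tool([
  {"dx":0.08,"dy":0,"dz":0,"twist":0,"fingers":1},
  {"dx":0,"dy":0,"dz":0,"twist":0,"fingers":1},
])

```text
time: 10.15
tool_pos: [0.4797, -0.2477, -0.0206]
tcp_rot: [0.379, 0.612, -0.375, 0.584]
ft_force: [-0.3, -0.3, 0.1]
finger_gap: 0.0004
```

Emit:
servo_tool([
  {"dx":0.1,"dy":0,"dz":0,"twist":0,"fingers":1},
  {"dx":0,"dy":0,"dz":0,"twist":0,"fingers":1},
])

```text
time: 10.4
tool_pos: [0.4803, -0.2481, -0.0202]
tcp_rot: [0.379, 0.612, -0.375, 0.584]
ft_force: [-0.1, -0.2, -0.5]
finger_gap: 0.0009
```

```bash
python3 -c "
from h import *
s=r.observe();print(s['q'].round(3),s['tau'].round(2),s['tool_pos'],s['ft_force'])"
```

```text
[-0.579  0.138  2.017  0.006  1.026  0.542] [ 1.000e-02 -3.638e+01 -2.991e+01  9.000e-02  2.000e-01 -1.000e-02] [ 0.48033892 -0.24806858 -0.02020714] [-0.05370655 -0.22977119 -0.47778069]
```

Emit:
servo_tool([
  {"dx":-0.5,"dy":0,"dz":0,"twist":0,"fingers":0.5},
  {"dx":-0.5,"dy":0,"dz":0,"twist":0,"fingers":0.5},
  {"dx":0,"dy":0.4,"dz":-0.4,"twist":0,"fingers":0.5},
  {"dx":0,"dy":0.4,"dz":-0.4,"twist":0,"fingers":0.5},
  {"dx":0,"dy":0,"dz":0,"twist":0,"fingers":0.5},
])

```text
time: 11.02
tool_pos: [0.4934, -0.2142, 0.0121]
tcp_rot: [0.379, 0.612, -0.375, 0.584]
ft_force: [0.5, -0.2, -0.5]
finger_gap: 0.0443
```

```bash
python3 - <<'E'
from h import *
go([.491,-.212,-.018],.447+np.pi/2)
E
```

```text
t 11.03 pos [ 0.4934 -0.2142  0.0121] units [ 1.01 -0.03 -0.06] twist -0.01218178909861631 F [ 0.5 -0.2 -0.5] gap 0.0443 jawyaw -1.125 q6 0.61 down [-0.03   0.026 -0.999]
```

Emit:
servo_tool([
  {"dx":0.5,"dy":0,"dz":0,"twist":0,"fingers":0.5},
  {"dx":0.3,"dy":0,"dz":0,"twist":0,"fingers":0.5},
  {"dx":0,"dy":0,"dz":0,"twist":0,"fingers":0.5},
])

```text
time: 11.4
tool_pos: [0.4913, -0.2125, -0.0154]
tcp_rot: [0.379, 0.613, -0.375, 0.583]
ft_force: [0.1, -0.0, -0.4]
finger_gap: 0.0472
```

Emit:
servo_tool([
  {"dx":0.15,"dy":0,"dz":0,"twist":0,"fingers":0.5},
  {"dx":0,"dy":0,"dz":0,"twist":0,"fingers":0.5},
])

```text
time: 11.65
tool_pos: [0.4916, -0.2131, -0.0198]
tcp_rot: [0.379, 0.613, -0.375, 0.583]
ft_force: [-0.3, 0.8, 2.2]
finger_gap: 0.0472
```

```bash
python3 - <<'E'
from h import *
go([.491,-.212,-.019],.447+np.pi/2)
E
python3 look.py g14.png
```

```text
t 11.65 pos [ 0.4916 -0.2131 -0.0198] units [-0.02 -0.   -0.04] twist -0.012533958653093277 F [-0.3  0.8  2.2] gap 0.0472 jawyaw -1.125 q6 0.61 down [-0.032  0.027 -0.999]
t 11.65 pos [ 0.4916 -0.2131 -0.0198] units [-0.89 -0.   -0.03] twist -0.012533958653093277 F [-0.3  0.8  2.2] gap 0.0472 jawyaw -1.125 q6 0.61 down [-0.032  0.027 -0.999]
[285.96178621 427.17519874]
[286.60194316 397.5157322 ]
[288.66457547 301.95077097]
```

View pics/g14.png

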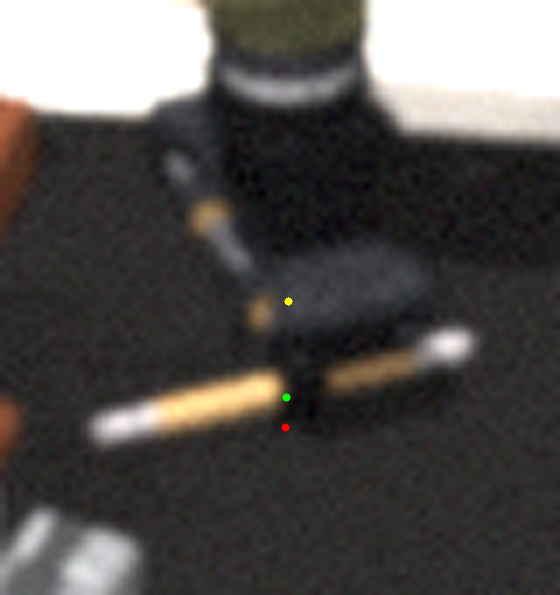

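Emit:
servo_tool([
  {"dx":-0.05,"dy":0,"dz":0,"twist":0,"fingers":1},
  {"dx":0,"dy":0,"dz":0,"twist":0,"fingers":1},
  {"dx":0,"dy":0,"dz":0,"twist":0,"fingers":1},
  {"dx":0,"dy":0,"dz":0,"twist":0,"fingers":1},
  {"dx":0,"dy":0,"dz":0,"twist":0,"fingers":1},
  {"dx":0,"dy":0,"dz":0,"twist":0,"fingers":1},
])

```text
time: 12.45
tool_pos: [0.4914, -0.2133, -0.0184]
tcp_rot: [0.379, 0.613, -0.375, 0.584]
ft_force: [0.1, 0.1, -0.1]
finger_gap: 0.0099
```

Emit:
servo_tool([
  {"dx":-0.5,"dy":0,"dz":0,"twist":0,"fingers":1},
  {"dx":-0.7,"dy":0,"dz":0,"twist":0,"fingers":1},
  {"dx":-0.7,"dy":0,"dz":0,"twist":0,"fingers":1},
  {"dx":-0.7,"dy":0,"dz":0,"twist":0,"fingers":1},
  {"dx":-0.7,"dy":0,"dz":0,"twist":0,"fingers":1},
  {"dx":-0.7,"dy":0,"dz":0,"twist":0,"fingers":1},
  {"dx":-0.7,"dy":0,"dz":0,"twist":0,"fingers":1},
  {"dx":-0.7,"dy":0,"dz":0,"twist":0,"fingers":1},
  {"dx":-0.7,"dy":0,"dz":0,"twist":0,"fingers":1},
  {"dx":-0.5,"dy":0,"dz":0,"twist":0,"fingers":1},
  {"dx":0,"dy":0,"dz":0,"twist":0,"fingers":1},
])

```text
time: 13.82
tool_pos: [0.4983, -0.2189, 0.1951]
tcp_rot: [0.379, 0.61, -0.375, 0.586]
ft_force: [-0.2, 0.4, -0.8]
finger_gap: 0.0099
```

```bash
python3 - <<'E'
from h import *
go([.461,.170,.204],-.338+np.pi/2)
E
python3 look.py g15.png
```

```text
t 13.82 pos [ 0.4983 -0.2189  0.1951] units [  0.04   4.47 -12.24] twist 8.982788656048253 F [-0.2  0.4 -0.8] gap 0.0099 jawyaw -1.125 q6 0.61 down [-0.026  0.023 -0.999]
t 13.82 pos [ 0.4983 -0.2189  0.1951] units [ 6.28 -0.02 -0.07] twist -0.012648727505672936 F [-0.2  0.4 -0.8] gap 0.0099 jawyaw -1.125 q6 0.61 down [-0.026  0.023 -0.999]
[287.18565653 428.27679822]
[288.24576389 391.72879675]
[291.67661063 273.44776549]
```

View pics/g15.png

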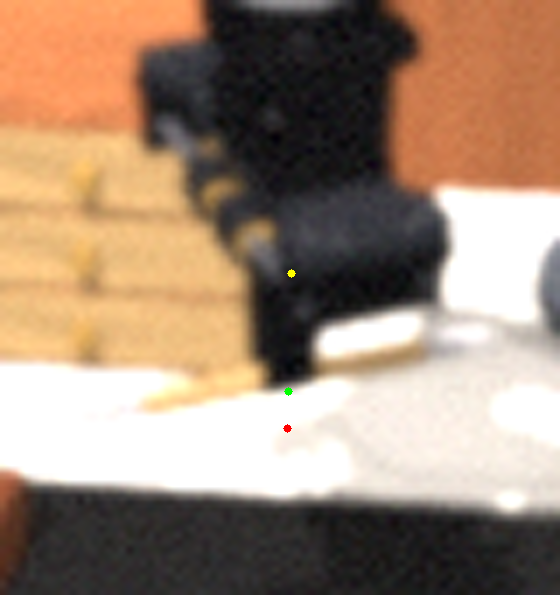

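Emit:
servo_tool([
  {"dx":0,"dy":0,"dz":0,"twist":1,"fingers":1},
  {"dx":0,"dy":0,"dz":0,"twist":1,"fingers":1},
  {"dx":0,"dy":0,"dz":0,"twist":1,"fingers":1},
  {"dx":0,"dy":0,"dz":0,"twist":1,"fingers":1},
  {"dx":0,"dy":0,"dz":0,"twist":1,"fingers":1},
  {"dx":0,"dy":0,"dz":0,"twist":1,"fingers":1},
  {"dx":0,"dy":0,"dz":0,"twist":1,"fingers":1},
  {"dx":0,"dy":0,"dz":0,"twist":1,"fingers":1},
  {"dx":0,"dy":0,"dz":0,"twist":0.9,"fingers":1},
  {"dx":-0.3,"dy":-0.45,"dz":-0.9,"twist":0,"fingers":1},
  {"dx":-0.3,"dy":-0.45,"dz":-0.9,"twist":0,"fingers":1},
  {"dx":-0.3,"dy":-0.45,"dz":-0.9,"twist":0,"fingers":1},
  {"dx":0,"dy":-0.45,"dz":-0.9,"twist":0,"fingers":1},
  {"dx":0,"dy":-0.45,"dz":-0.9,"twist":0,"fingers":1},
  {"dx":0,"dy":-0.45,"dz":-0.9,"twist":0,"fingers":1},
  {"dx":0,"dy":-0.45,"dz":-0.9,"twist":0,"fingers":1},
  {"dx":0,"dy":0,"dz":0,"twist":0,"fingers":1},
])

```text
time: 16.0
tool_pos: [0.4634, 0.0018, 0.2057]
tcp_rot: [-0.57, -0.428, 0.592, -0.377]
ft_force: [0.2, 0.1, -0.6]
finger_gap: 0.0097
```

```bash
python3 - <<'E'
from h import *
go([.461,.170,.204],-.338+np.pi/2)
E
```

```text
t 16.0 pos [0.4634 0.0018 0.2057] units [ 0.3  -2.03 -5.22] twist -0.24837819771813688 F [ 0.2  0.1 -0.6] gap 0.0097 jawyaw -1.93 q6 1.79 down [-0.066  0.042 -0.997]
```

Emit:
servo_tool([
  {"dx":0,"dy":-0.35,"dz":-0.9,"twist":-0.25,"fingers":1},
  {"dx":0,"dy":-0.35,"dz":-0.9,"twist":0,"fingers":1},
  {"dx":0,"dy":-0.35,"dz":-0.9,"twist":0,"fingers":1},
  {"dx":0,"dy":-0.35,"dz":-0.9,"twist":0,"fingers":1},
  {"dx":0,"dy":-0.35,"dz":-0.9,"twist":0,"fingers":1},
  {"dx":0,"dy":-0.2,"dz":-0.5,"twist":0,"fingers":1},
  {"dx":0,"dy":0,"dz":0,"twist":0,"fingers":1},
])

```text
time: 16.88
tool_pos: [0.4574, 0.1614, 0.2059]
tcp_rot: [-0.563, -0.433, 0.592, -0.381]
ft_force: [0.1, -0.5, -1.7]
finger_gap: 0.0096
```

```bash
python3 - <<'E'
from h import *
go([.461,.170,.204],-.338+np.pi/2)
snap("side","h1.png",(215,130,375,260),5)
snap("top","h2.png",(150,150,290,270),5)
E
```

```text
t 16.88 pos [0.4574 0.1614 0.2059] units [ 0.06  0.02 -0.31] twist -0.05455831024328236 F [ 0.1 -0.5 -1.7] gap 0.0096 jawyaw -1.914 q6 2.1 down [-0.076  0.037 -0.996]
```

View pics/h1.png

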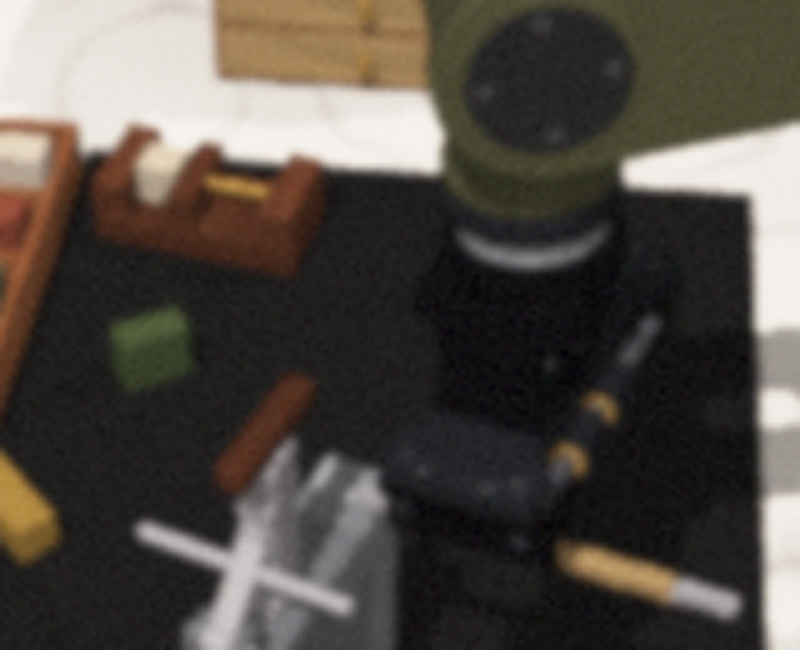

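View pics/h2.png

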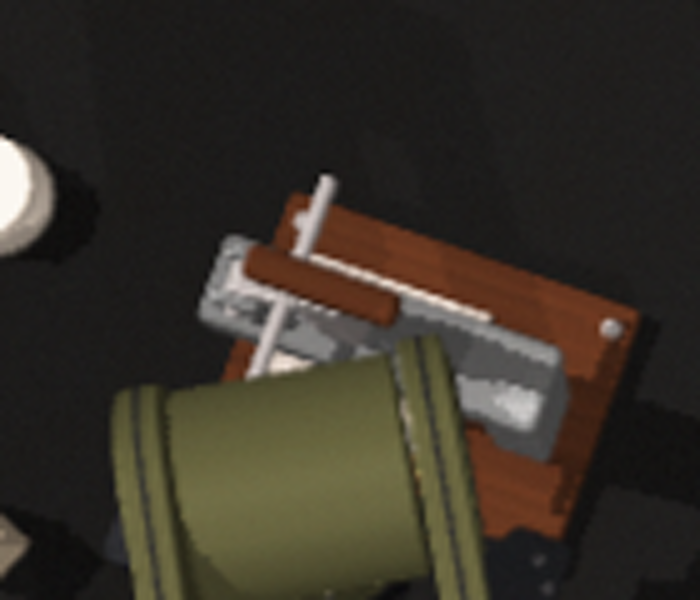

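```bash
cat > rod.py <<'E'
from h import *
def rod(L=.095,D=.0284):
    s=r.observe();p=s["tool_pos"];R=Ro.from_quat(s["tcp_rot"]).as_matrix()
    c=p-R[:,0]*D;return c,c+R[:,1]*L,c-R[:,1]*L
O=np.array([.5859,.1682,.005]);th=-.3377
E3=np.array([[np.cos(th),-np.sin(th),0],[np.sin(th),np.cos(th),0],[0,0,1]])
st=lambda P:(E3.T@(P-O)*1000).round(1)
if __name__=="__main__":
    for P in rod():print(P.round(4),"stand",st(P),"side",proj("side",P)[0].round(1),"top",proj("top",P)[0].round(1))
E
python3 rod.py; python3 - <<'E'
from h import *
b=cv2.imread("pics/h1.png").astype(float)
cv2.imwrite("pics/h3.png",np.clip(b*2.5,0,255).astype(np.uint8))
E
```

```text
[0.4597 0.1596 0.2343] stand [-116.3  -49.9  229.3] side [323.6 238.4] top [220.2 266.6]
[0.5488 0.1277 0.2263] stand [-21.6 -50.5 221.3] side [287.2 227.9] top [234.9 227.6]
[0.3705 0.1915 0.2423] stand [-210.9  -49.4  237.3] side [363.  249.8] top [204.9 307. ]
```

View pics/h3.png

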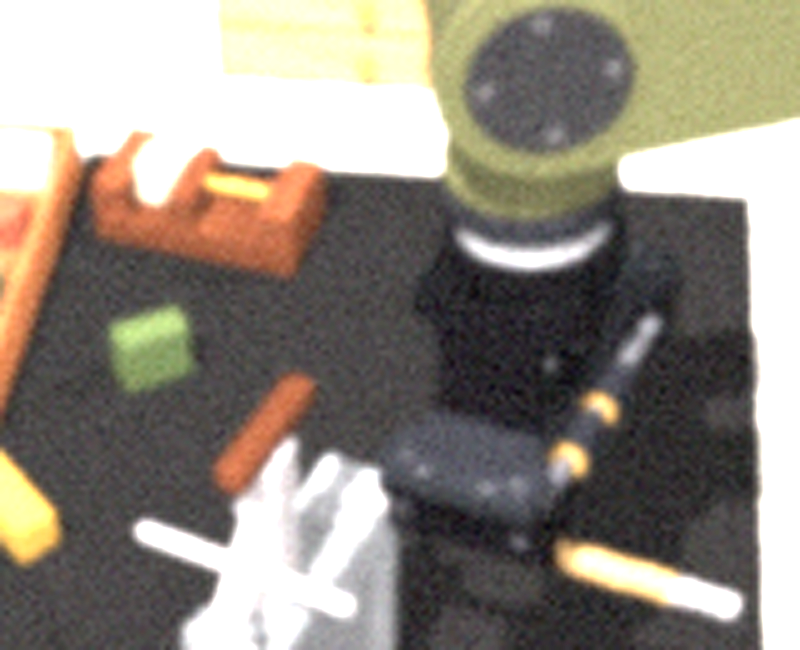

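```bash
cat >> rod.py <<'E'
def units(d): # stand-frame mm displacement -> tool units
    R=Ro.from_quat(r.observe()["tcp_rot"]).as_matrix();return (R.T@(E3@np.array(d,float))/30).round(3)
E
python3 -c "
from rod import *
for d in ((0,58,9.3),(0,10,0),(0,0,10),(10,0,0)):print(d,units(d))"
```

```text
(0, 58, 9.3) [-0.29  -0.037 -1.936]
(0, 10, 0) [ 0.003 -0.002 -0.333]
(0, 0, 10) [-0.332 -0.028 -0.003]
(10, 0, 0) [-0.028  0.332 -0.002]
```

Emit:
servo_tool([
  {"dx":-0.1,"dy":0,"dz":-0.5,"twist":0,"fingers":1},
  {"dx":-0.1,"dy":0,"dz":-0.5,"twist":0,"fingers":1},
  {"dx":-0.1,"dy":0,"dz":-0.5,"twist":0,"fingers":1},
  {"dx":0,"dy":0,"dz":-0.3,"twist":0,"fingers":1},
  {"dx":0,"dy":0,"dz":0,"twist":0,"fingers":1},
])

```text
time: 17.6
tool_pos: [0.4788, 0.2135, 0.2164]
tcp_rot: [-0.564, -0.432, 0.592, -0.38]
ft_force: [-0.1, 0.7, 0.2]
finger_gap: 0.0095
```

```bash
python3 rod.py; python3 - <<'E'
from h import *
go([.461,.170,.204],-.338+np.pi/2)
snap("side","h4.png",(215,130,375,260),5)
snap("top","h5.png",(150,150,290,270),5)
E
```

```text
[0.4809 0.2124 0.2447] stand [-113.7    7.   239.7] side [313.2 251.7] top [196.2 256.9]
[0.57   0.1804 0.2368] stand [-19.1   6.2 231.8] side [275.6 240.1] top [211.5 217.9]
[0.3918 0.2445 0.2526] stand [-208.4    7.7  247.6] side [353.9 264.3] top [180.2 297.4]
t 17.6 pos [0.4788 0.2135 0.2164] units [ 0.4  -0.03  1.57] twist -0.09448401440728633 F [-0.1  0.7  0.2] gap 0.0095 jawyaw -1.917 q6 2.19 down [-0.075  0.037 -0.996]
```

View pics/h4.png

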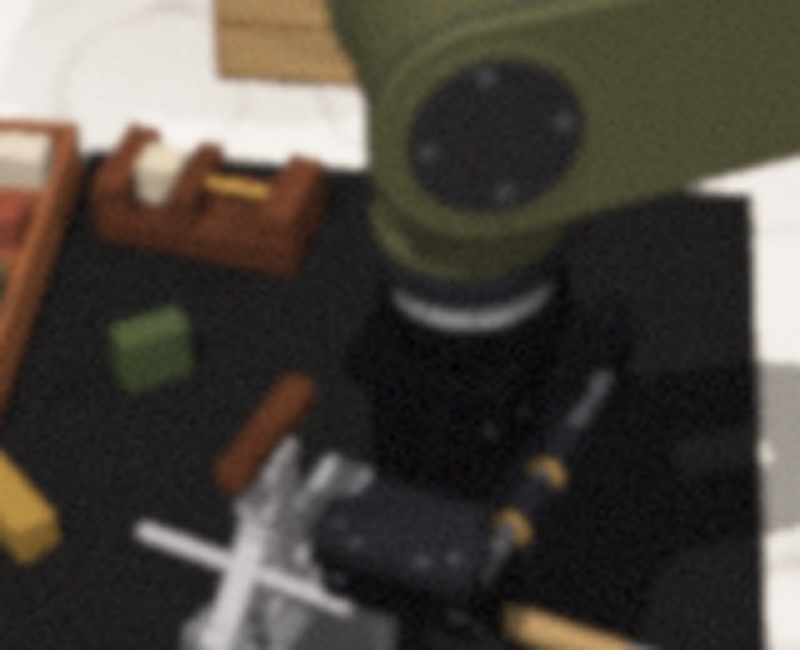

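View pics/h5.png

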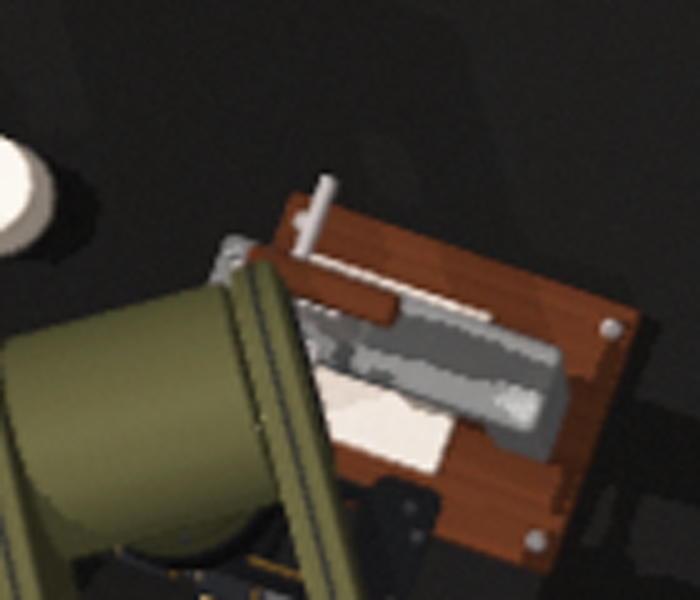

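```bash
python3 - <<'E'
from h import *
snap("side","h6.png",(255,215,375,285),6)
E
```

```text
(no output)
```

View pics/h6.png

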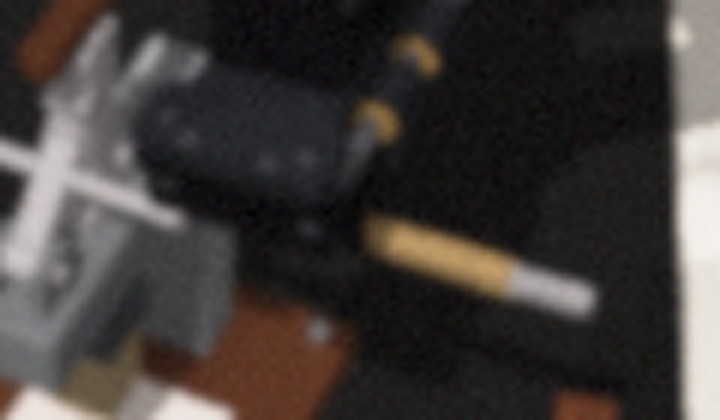

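Emit:
servo_tool([
  {"dx":-0.05,"dy":0,"dz":-0.25,"twist":0,"fingers":1},
  {"dx":-0.12,"dy":0,"dz":-0.27,"twist":0,"fingers":1},
  {"dx":-0.1,"dy":0,"dz":-0.2,"twist":0,"fingers":1},
  {"dx":-0.06,"dy":0,"dz":-0.2,"twist":0,"fingers":1},
  {"dx":-0.03,"dy":0,"dz":-0.2,"twist":0,"fingers":1},
  {"dx":0,"dy":0,"dz":-0.2,"twist":0,"fingers":1},
  {"dx":0,"dy":0,"dz":-0.2,"twist":0,"fingers":1},
  {"dx":0,"dy":0,"dz":-0.1,"twist":0,"fingers":1},
  {"dx":0,"dy":0,"dz":0,"twist":0,"fingers":1},
])

```text
time: 18.88
tool_pos: [0.4969, 0.2607, 0.2282]
tcp_rot: [-0.564, -0.432, 0.593, -0.38]
ft_force: [-0.6, 0.8, 0.0]
finger_gap: 0.0094
```

```bash
python3 rod.py; python3 - <<'E'
from h import *
go([.461,.170,.204],-.338+np.pi/2)
snap("side","h7.png",(225,195,365,295),5)
snap("top","h8.png",(150,150,290,270),5)
E
```

```text
[0.499  0.2597 0.2565] stand [-112.3   57.5  251.5] side [303.3 264. ] top [174.2 248.5]
[0.588  0.2275 0.2486] stand [-17.6  56.6 243.6] side [264.6 251.3] top [190.2 209.3]
[0.41   0.2919 0.2644] stand [-207.    58.4  259.4] side [345.6 277.7] top [157.7 289. ]
t 18.88 pos [0.4969 0.2607 0.2282] units [ 0.78 -0.03  3.26] twist -0.11437907694626928 F [-0.6  0.8  0. ] gap 0.0094 jawyaw -1.919 q6 2.26 down [-0.075  0.037 -0.996]
```

View pics/h7.png

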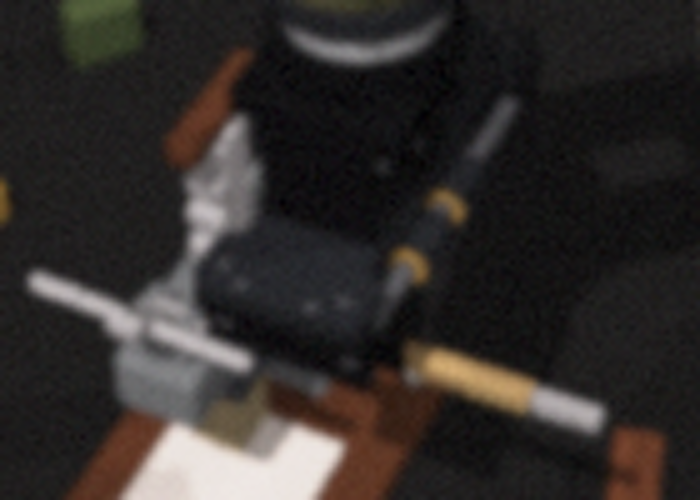

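View pics/h8.png

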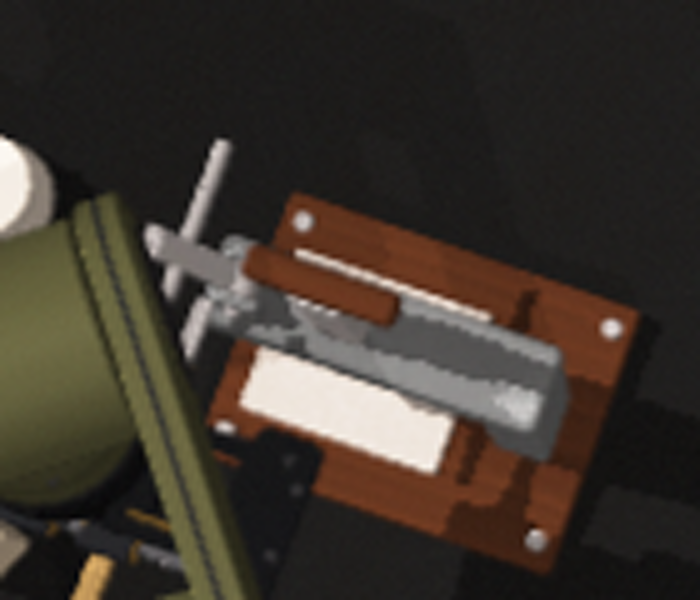

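Emit:
servo_tool([
  {"dx":0,"dy":-0.7,"dz":0.05,"twist":0,"fingers":1},
  {"dx":0,"dy":-0.8,"dz":0.2,"twist":0,"fingers":1},
  {"dx":0,"dy":-0.5,"dz":0.6,"twist":0,"fingers":1},
  {"dx":0,"dy":0,"dz":0.85,"twist":0,"fingers":1},
  {"dx":0,"dy":0,"dz":0.85,"twist":0,"fingers":1},
  {"dx":0,"dy":0,"dz":0.85,"twist":0,"fingers":1},
  {"dx":0,"dy":0,"dz":0.85,"twist":0,"fingers":1},
  {"dx":0,"dy":0,"dz":0.85,"twist":0,"fingers":1},
  {"dx":0,"dy":0,"dz":0.85,"twist":0,"fingers":1},
  {"dx":0,"dy":0.2,"dz":0.85,"twist":0,"fingers":1},
  {"dx":0,"dy":0.5,"dz":0.85,"twist":0,"fingers":1},
  {"dx":0,"dy":0.5,"dz":0.85,"twist":0,"fingers":1},
  {"dx":0,"dy":0.5,"dz":0.85,"twist":0,"fingers":1},
  {"dx":0,"dy":0.5,"dz":0.85,"twist":0,"fingers":1},
  {"dx":0,"dy":0,"dz":0,"twist":0,"fingers":1},
])

```text
time: 20.85
tool_pos: [0.3815, -0.0319, 0.2254]
tcp_rot: [-0.565, -0.433, 0.589, -0.381]
ft_force: [0.3, 1.1, -0.4]
finger_gap: 0.0095
```

```bash
python3 rod.py; python3 - <<'E'
from h import *
go([.49,-.213,.1],.447+np.pi/2)
snap("side","i1.png")
snap("top","i2.png",(150,150,290,270),5)
E
```

```text
[ 0.3835 -0.033   0.2537] stand [-124.3 -256.9  248.7] side [357.1 182.1] top [306.7 300.8]
[ 0.4728 -0.0647  0.2462] stand [ -29.6 -257.2  241.2] side [323.3 174.5] top [320.3 260.1]
[ 0.2943 -0.0013  0.2613] stand [-219.  -256.5  256.3] side [393.3 190.2] top [292.6 343. ]
t 20.85 pos [ 0.3815 -0.0319  0.2254] units [3.67 5.74 4.53] twist -9.04476308453795 F [ 0.3  1.1 -0.4] gap 0.0095 jawyaw -1.913 q6 1.67 down [-0.07   0.04  -0.997]
```

View pics/i1.png

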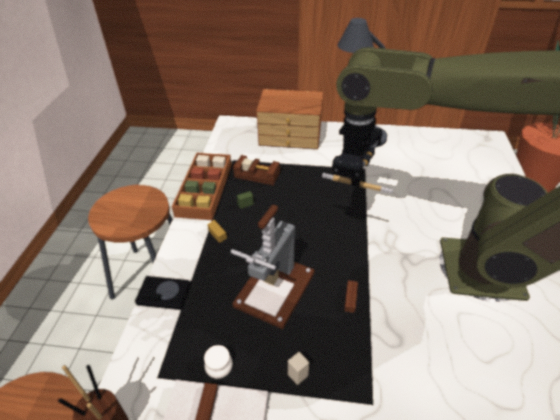

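View pics/i2.png

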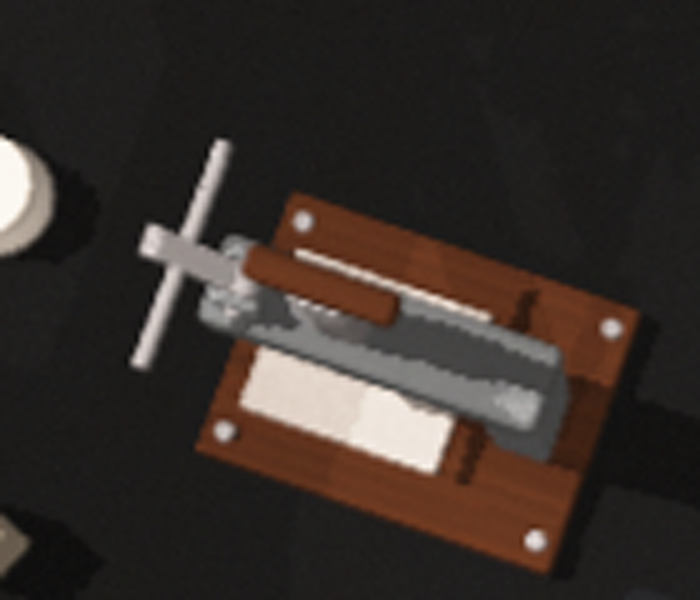

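Emit:
servo_tool([
  {"dx":0,"dy":0,"dz":0,"twist":-1,"fingers":1},
  {"dx":0,"dy":0,"dz":0,"twist":-1,"fingers":1},
  {"dx":0,"dy":0,"dz":0,"twist":-1,"fingers":1},
  {"dx":0,"dy":0,"dz":0,"twist":-1,"fingers":1},
  {"dx":0,"dy":0,"dz":0,"twist":-1,"fingers":1},
  {"dx":0,"dy":0,"dz":0,"twist":-1,"fingers":1},
  {"dx":0,"dy":0,"dz":0,"twist":-1,"fingers":1},
  {"dx":0,"dy":0,"dz":0,"twist":-1,"fingers":1},
  {"dx":0,"dy":0,"dz":0,"twist":-1,"fingers":1},
  {"dx":0,"dy":0,"dz":0,"twist":0,"fingers":1},
])

```text
time: 22.2
tool_pos: [0.3783, -0.0173, 0.2269]
tcp_rot: [0.364, 0.634, -0.363, 0.578]
ft_force: [0.7, -0.3, -0.1]
finger_gap: 0.0098
```

```bash
python3 rod.py; python3 - <<'E'
from h import *
go([.48,-.16,.01],.447+np.pi/2)
E
```

```text
[ 0.3802 -0.0186  0.2552] stand [-132.2 -244.4  250.2] side [358.5 185.3] top [300.2 302.4]
[0.4639 0.0262 0.2515] stand [ -68.1 -174.4  246.5] side [325.1 195.3] top [279.5 264.1]
[ 0.2965 -0.0634  0.2589] stand [-196.3 -314.4  253.9] side [390.7 175.6] top [321.4 341.7]
t 22.2 pos [ 0.3783 -0.0173  0.2269] units [6.77 1.03 6.28] twist 0.47547891816119014 F [ 0.7 -0.3 -0.1] gap 0.0098 jawyaw -1.082 q6 0.87 down [-0.067  0.043 -0.997]
```

Emit:
servo_tool([
  {"dx":0.55,"dy":0.11,"dz":0.7,"twist":0,"fingers":1},
  {"dx":0.6,"dy":0.11,"dz":0.7,"twist":0,"fingers":1},
  {"dx":0.6,"dy":0.11,"dz":0.7,"twist":0,"fingers":1},
  {"dx":0.6,"dy":0.11,"dz":0.7,"twist":0,"fingers":1},
  {"dx":0.6,"dy":0.11,"dz":0.7,"twist":0,"fingers":1},
  {"dx":0.6,"dy":0.11,"dz":0.7,"twist":0,"fingers":1},
  {"dx":0.6,"dy":0.11,"dz":0.7,"twist":0,"fingers":1},
  {"dx":0.6,"dy":0.11,"dz":0.7,"twist":0,"fingers":1},
  {"dx":0.6,"dy":0.11,"dz":0.7,"twist":0,"fingers":1},
  {"dx":0,"dy":0,"dz":0,"twist":0,"fingers":1},
])

```text
time: 23.45
tool_pos: [0.487, -0.1587, 0.0504]
tcp_rot: [0.367, 0.632, -0.363, 0.578]
ft_force: [-0.6, -0.3, -0.4]
finger_gap: 0.0097
```

```bash
python3 rod.py; python3 - <<'E'
from h import *
go([.48,-.16,-.013],.447+np.pi/2)
snap("side","i3.png",(270,130,400,240),5)
E
```

```text
[ 0.4888 -0.16    0.0787] stand [  17.1 -341.8   73.7] side [316.7 197.2] top [352.4 257.4]
[ 0.5727 -0.1156  0.0755] stand [  81.6 -272.2   70.5] side [288.5 205.4] top [334.2 224.9]
[ 0.4048 -0.2043  0.0819] stand [ -47.4 -411.5   76.9] side [343.9 189.3] top [371.  290.8]
t 23.45 pos [ 0.487  -0.1587  0.0504] units [ 2.12 -0.16  0.07] twist 0.4181679584397654 F [-0.6 -0.3 -0.4] gap 0.0097 jawyaw -1.087 q6 0.65 down [-0.061  0.045 -0.997]
```

View pics/i3.png

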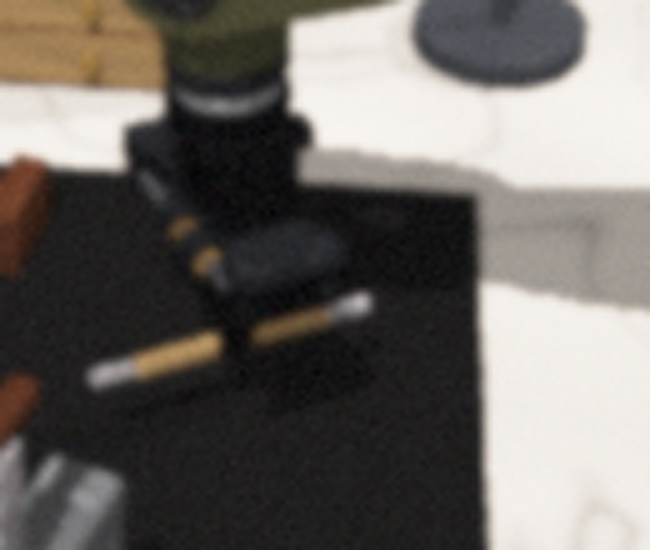

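Rod held with ends at about (90,378) and (370,302) of the crop, over clear mat. Lowering.

Emit:
servo_tool([
  {"dx":0.6,"dy":0,"dz":0,"twist":0,"fingers":1},
  {"dx":0.6,"dy":0,"dz":0,"twist":0,"fingers":1},
  {"dx":0.5,"dy":0,"dz":0,"twist":0,"fingers":1},
  {"dx":0.3,"dy":0,"dz":0,"twist":0,"fingers":1},
  {"dx":0,"dy":0,"dz":0,"twist":0,"fingers":1},
])

```text
time: 24.12
tool_pos: [0.4831, -0.1536, -0.0113]
tcp_rot: [0.367, 0.631, -0.362, 0.579]
ft_force: [0.2, 0.2, -0.5]
finger_gap: 0.0095
```

Emit:
servo_tool([
  {"dx":0.12,"dy":0,"dz":0,"twist":0,"fingers":1},
  {"dx":0.06,"dy":0,"dz":0,"twist":0,"fingers":1},
  {"dx":0,"dy":0,"dz":0,"twist":0,"fingers":1},
])

```text
time: 24.5
tool_pos: [0.4839, -0.154, -0.0159]
tcp_rot: [0.367, 0.63, -0.362, 0.58]
ft_force: [0.4, -0.9, -0.1]
finger_gap: 0.0096
```

Open partly and rise slowly.

Emit:
servo_tool([
  {"dx":0,"dy":0,"dz":0,"twist":0,"fingers":0.4},
  {"dx":0,"dy":0,"dz":0,"twist":0,"fingers":0.4},
  {"dx":0,"dy":0,"dz":0,"twist":0,"fingers":0.4},
  {"dx":0,"dy":0,"dz":0,"twist":0,"fingers":0.4},
  {"dx":-0.3,"dy":0,"dz":0,"twist":0,"fingers":0.4},
  {"dx":-0.6,"dy":0,"dz":0,"twist":0,"fingers":0.4},
  {"dx":-0.7,"dy":0,"dz":0,"twist":0,"fingers":0.4},
  {"dx":-0.7,"dy":0,"dz":0,"twist":0,"fingers":0.6},
  {"dx":-0.7,"dy":0,"dz":0,"twist":0,"fingers":1},
  {"dx":-0.7,"dy":0,"dz":0,"twist":0,"fingers":1},
  {"dx":-0.7,"dy":0,"dz":0,"twist":0,"fingers":1},
  {"dx":-0.7,"dy":0,"dz":0,"twist":0,"fingers":1},
  {"dx":-0.7,"dy":0,"dz":0,"twist":0,"fingers":1},
  {"dx":-0.7,"dy":0,"dz":0,"twist":0,"fingers":1},
  {"dx":-0.7,"dy":0,"dz":0,"twist":0,"fingers":1},
  {"dx":-0.7,"dy":0,"dz":0,"twist":0,"fingers":1},
  {"dx":-0.7,"dy":0,"dz":0,"twist":0,"fingers":1},
  {"dx":-0.7,"dy":0,"dz":0,"twist":0,"fingers":1},
  {"dx":-0.7,"dy":0,"dz":0,"twist":0,"fingers":1},
  {"dx":0,"dy":0,"dz":0,"twist":0,"fingers":1},
])

```text
time: 27.0
tool_pos: [0.5025, -0.1679, 0.3174]
tcp_rot: [0.369, 0.622, -0.361, 0.589]
ft_force: [-0.6, 0.4, 0.3]
finger_gap: 0.0005
```

```bash
python3 - <<'E'
from h import *
go([.586,.168,.32])
snap("side","j1.png")
snap("top","j2.png")
E
```

```text
t 27.0 pos [ 0.5025 -0.1679  0.3174] units [ 0.19  7.69 -8.6 ] twist None F [-0.6  0.4  0.3] gap 0.0005 jawyaw -1.085 q6 0.65 down [-0.034  0.033 -0.999]
```

View pics/j1.png

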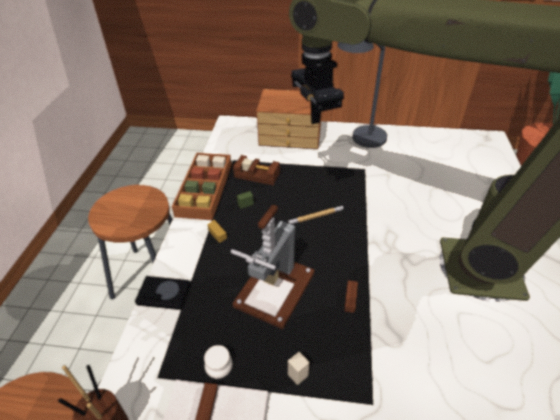

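View pics/j2.png

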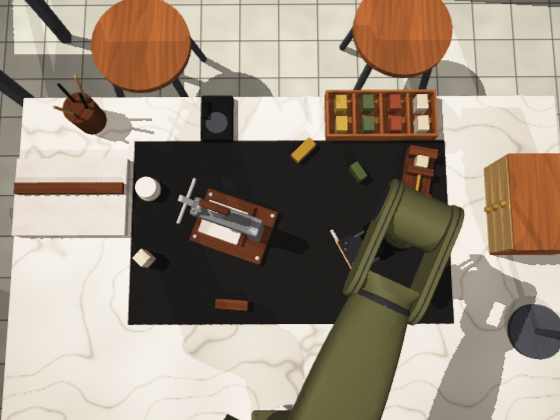

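Emit:
servo_tool([
  {"dx":-0.6,"dy":0,"dz":0,"twist":0,"fingers":1},
  {"dx":-0.4,"dy":0.5,"dz":-0.6,"twist":0,"fingers":1},
  {"dx":0,"dy":0.64,"dz":-0.72,"twist":0,"fingers":1},
  {"dx":0,"dy":0.64,"dz":-0.72,"twist":0,"fingers":1},
  {"dx":0,"dy":0.64,"dz":-0.72,"twist":0,"fingers":1},
  {"dx":0,"dy":0.64,"dz":-0.72,"twist":0,"fingers":1},
  {"dx":0,"dy":0.64,"dz":-0.72,"twist":0,"fingers":1},
  {"dx":0,"dy":0.64,"dz":-0.72,"twist":0,"fingers":1},
  {"dx":0,"dy":0.64,"dz":-0.72,"twist":0,"fingers":1},
  {"dx":0,"dy":0.64,"dz":-0.72,"twist":0,"fingers":1},
  {"dx":0,"dy":0.64,"dz":-0.72,"twist":0,"fingers":1},
  {"dx":0,"dy":0.64,"dz":-0.72,"twist":0,"fingers":1},
  {"dx":0,"dy":0,"dz":0,"twist":0,"fingers":1},
])

```text
time: 28.72
tool_pos: [0.5782, 0.1442, 0.3538]
tcp_rot: [0.367, 0.627, -0.363, 0.583]
ft_force: [-0.1, -0.2, 0.3]
finger_gap: 0.0005
```

```bash
python3 - <<'E'
from h import *
s=r.observe();R=Ro.from_quat(s["tcp_rot"]).as_matrix()
tip=s["tool_pos"]-R[:,0]*.0248
print("tip",tip,"side",proj("side",tip),"top",proj("top",tip))
go(np.array([.586,.168,.32])+R[:,0]*.0248)
snap("side","k1.png",(215,120,345,260),4)
snap("top","k2.png",(150,150,290,270),5)
E
```

```text
tip [0.57941981 0.14328809 0.37858095] side [[272.29597129 182.44987718]] top [[221.43563344 203.61942386]]
t 28.73 pos [0.5782 0.1442 0.3538] units [ 1.97  0.63 -0.52] twist None F [-0.1 -0.2  0.3] gap 0.0005 jawyaw -1.087 q6 1.22 down [-0.049  0.037 -0.998]
```

View pics/k1.png

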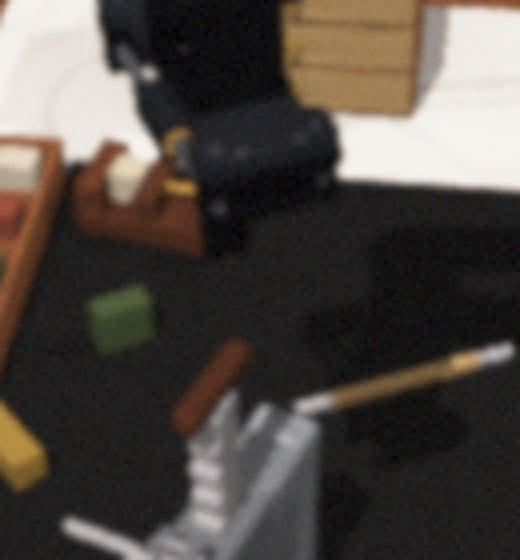

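View pics/k2.png

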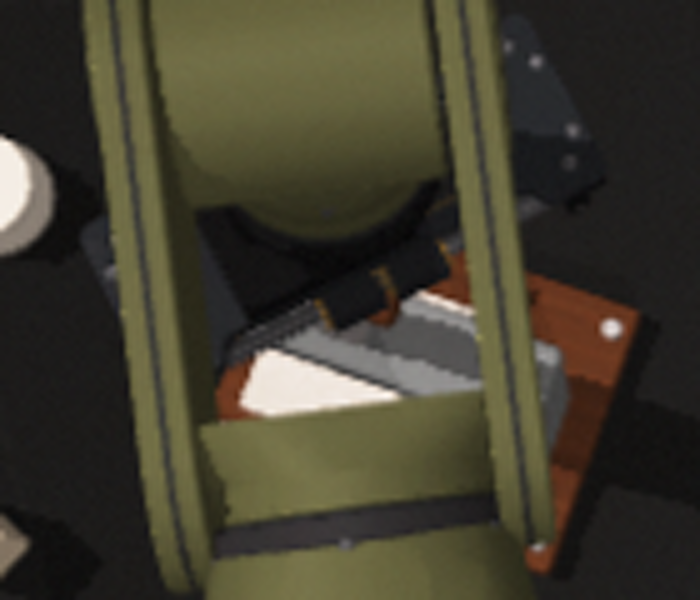

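Emit:
servo_tool([
  {"dx":0.3,"dy":0.3,"dz":-0.25,"twist":0,"fingers":1},
  {"dx":0.5,"dy":0.3,"dz":-0.2,"twist":0,"fingers":1},
  {"dx":0.5,"dy":0,"dz":0,"twist":0,"fingers":1},
  {"dx":0.4,"dy":0,"dz":0,"twist":0,"fingers":1},
  {"dx":0,"dy":0,"dz":0,"twist":0,"fingers":1},
])

```text
time: 29.45
tool_pos: [0.5849, 0.1639, 0.2979]
tcp_rot: [0.368, 0.626, -0.366, 0.582]
ft_force: [-0.1, 0.8, 0.0]
finger_gap: 0.0003
```

```bash
cat > tip.py <<'E'
from h import *
import sys
s=r.observe();R=Ro.from_quat(s["tcp_rot"]).as_matrix()
tip=s["tool_pos"]-R[:,0]*.0248
print("tip",tip.round(4),"side",proj("side",tip).round(1),"F",s["ft_force"].round(1))
go(np.array([.585,.166,.313])+R[:,0]*.0248)
if len(sys.argv)>1: snap("side",sys.argv[1],(230,160,330,280),5)
E
python3 tip.py k3.png
```

```text
tip [0.5862 0.1631 0.3226] side [[268.6 207.4]] F [-0.1  0.8  0. ]
t 29.45 pos [0.5849 0.1639 0.2979] units [ 0.33  0.02 -0.09] twist None F [-0.1  0.8  0. ] gap 0.0003 jawyaw -1.092 q6 1.25 down [-0.052  0.035 -0.998]
```

View pics/k3.png

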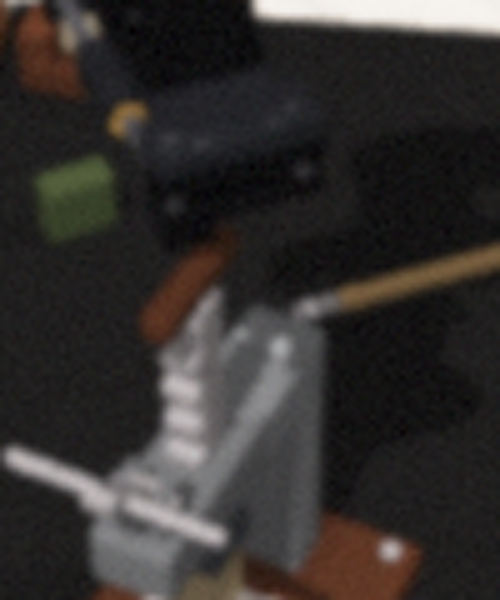

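```bash
python3 - <<'E'
from rod import *
for P in((0,0,300),(0,0,308),(0,35,308),(0,-35,308),(0,35,292),(0,-35,292),(0,0,296)):
    print(P,((proj("side",O+E3@np.array(P)/1000)[0]-[230,160]+.5)*5-.5).round(0))
im=r.grab_frame("side")["image"][185:230,250:290].astype(float)
cv2.imwrite("pics/k4.png",cv2.resize(np.clip(im*3,0,255).astype(np.uint8),None,fx=13,fy=13,interpolation=cv2.INTER_CUBIC))
E
```

```text
(0, 0, 300) [195. 276.]
(0, 0, 308) [195. 263.]
(0, 35, 308) [157. 313.]
(0, -35, 308) [231. 215.]
(0, 35, 292) [159. 339.]
(0, -35, 292) [231. 241.]
(0, 0, 296) [196. 282.]
```

View pics/k4.png

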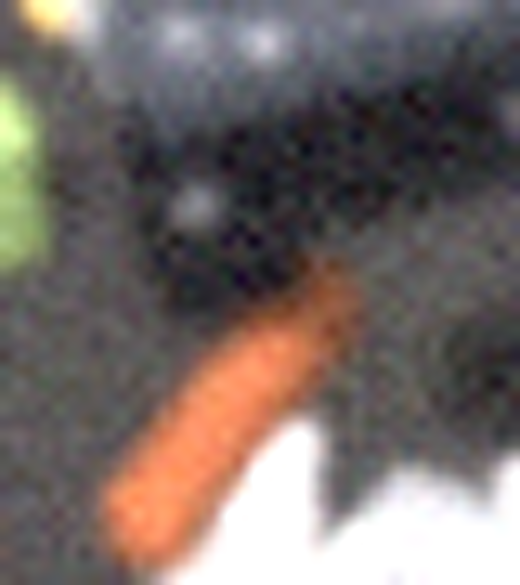

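Emit:
servo_tool([
  {"dx":0.15,"dy":0.08,"dz":-0.15,"twist":0,"fingers":1},
  {"dx":0.1,"dy":0,"dz":0,"twist":0,"fingers":1},
  {"dx":0,"dy":0,"dz":0,"twist":0,"fingers":1},
])

```text
time: 29.92
tool_pos: [0.5859, 0.1698, 0.2939]
tcp_rot: [0.369, 0.625, -0.364, 0.583]
ft_force: [-0.0, 0.1, 0.2]
finger_gap: 0.0004
```

Emit:
servo_tool([
  {"dx":0.1,"dy":0,"dz":0,"twist":0,"fingers":1},
  {"dx":0.05,"dy":0,"dz":0,"twist":0,"fingers":1},
])

```text
time: 30.18
tool_pos: [0.5859, 0.1699, 0.2896]
tcp_rot: [0.37, 0.625, -0.364, 0.584]
ft_force: [-0.0, -0.3, 0.1]
finger_gap: 0.0007
```

```bash
python3 tip.py k5.png
```

```text
tip [0.587  0.169  0.3144] side [[268. 212.]] F [-0.  -0.3  0.1]
t 30.18 pos [0.5859 0.1699 0.2896] units [ 0.05 -0.11  0.06] twist None F [-0.  -0.3  0.1] gap 0.0007 jawyaw -1.092 q6 1.26 down [-0.046  0.036 -0.998]
```

View pics/k5.png

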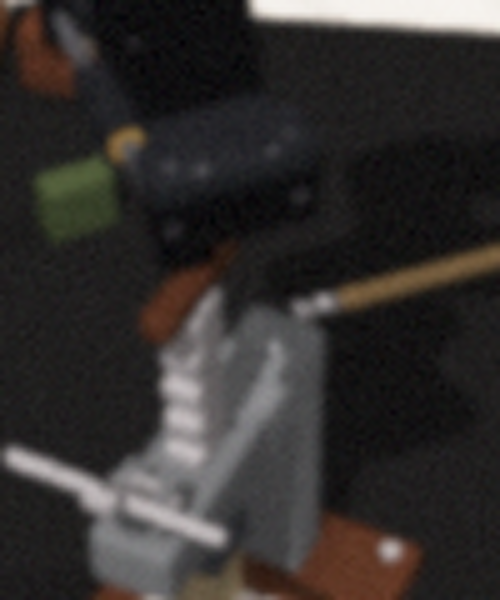

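Emit:
servo_tool([
  {"dx":0.1,"dy":0,"dz":0,"twist":0,"fingers":1},
  {"dx":0.1,"dy":0,"dz":0,"twist":0,"fingers":1},
])

```text
time: 30.48
tool_pos: [0.5859, 0.1701, 0.2841]
tcp_rot: [0.37, 0.624, -0.364, 0.584]
ft_force: [-0.7, -1.2, 3.0]
finger_gap: 0.0003
```

Emit:
servo_tool([
  {"dx":0.1,"dy":0,"dz":0,"twist":0,"fingers":1},
  {"dx":0.1,"dy":0,"dz":0,"twist":0,"fingers":1},
])

```text
time: 30.72
tool_pos: [0.5859, 0.1701, 0.279]
tcp_rot: [0.37, 0.624, -0.364, 0.584]
ft_force: [-0.9, 0.4, 2.7]
finger_gap: 0.0003
```

Emit:
servo_tool([
  {"dx":0.1,"dy":0,"dz":0,"twist":0,"fingers":1},
  {"dx":0.1,"dy":0,"dz":0,"twist":0,"fingers":1},
  {"dx":0.1,"dy":0,"dz":0,"twist":0,"fingers":1},
])

```text
time: 31.1
tool_pos: [0.5859, 0.1701, 0.27]
tcp_rot: [0.37, 0.623, -0.364, 0.585]
ft_force: [0.3, -1.3, 2.9]
finger_gap: 0.0005
```

Emit:
servo_tool([
  {"dx":0.1,"dy":0,"dz":0,"twist":0,"fingers":1},
  {"dx":0.1,"dy":0,"dz":0,"twist":0,"fingers":1},
  {"dx":0.1,"dy":0,"dz":0,"twist":0,"fingers":1},
  {"dx":0.1,"dy":0,"dz":0,"twist":0,"fingers":1},
  {"dx":0.1,"dy":0,"dz":0,"twist":0,"fingers":1},
  {"dx":0.1,"dy":0,"dz":0,"twist":0,"fingers":1},
])

```text
time: 31.85
tool_pos: [0.5859, 0.1701, 0.2509]
tcp_rot: [0.37, 0.622, -0.364, 0.586]
ft_force: [1.2, -2.5, 3.3]
finger_gap: 0.0004
```

Emit:
servo_tool([
  {"dx":0.08,"dy":0,"dz":0,"twist":0,"fingers":1},
  {"dx":0.06,"dy":0,"dz":0,"twist":0,"fingers":1},
])

```text
time: 32.1
tool_pos: [0.5859, 0.1702, 0.2463]
tcp_rot: [0.37, 0.622, -0.364, 0.586]
ft_force: [0.1, -1.7, 3.3]
finger_gap: 0.0002
```

Emit:
servo_tool([
  {"dx":0.06,"dy":0,"dz":0,"twist":0,"fingers":1},
  {"dx":0,"dy":0,"dz":0,"twist":0,"fingers":1},
])

```text
time: 32.35
tool_pos: [0.5857, 0.1704, 0.244]
tcp_rot: [0.37, 0.622, -0.364, 0.586]
ft_force: [1.5, -0.6, 1.8]
finger_gap: 0.0005
```

Emit:
servo_tool([
  {"dx":0.06,"dy":0,"dz":0,"twist":0,"fingers":1},
  {"dx":0.03,"dy":0,"dz":0,"twist":0,"fingers":1},
])

```text
time: 32.6
tool_pos: [0.5857, 0.1704, 0.2422]
tcp_rot: [0.371, 0.622, -0.364, 0.586]
ft_force: [0.4, -1.9, 6.4]
finger_gap: 0.0006
```

Emit:
servo_tool([
  {"dx":0.06,"dy":0,"dz":0,"twist":0,"fingers":1},
  {"dx":0.03,"dy":0,"dz":0,"twist":0,"fingers":1},
])

```text
time: 32.85
tool_pos: [0.5858, 0.1704, 0.2422]
tcp_rot: [0.371, 0.622, -0.364, 0.586]
ft_force: [-0.5, -1.8, 3.4]
finger_gap: 0.0004
```

Emit:
servo_tool([
  {"dx":0.15,"dy":0,"dz":0,"twist":0,"fingers":1},
])

```text
time: 32.98
tool_pos: [0.586, 0.1705, 0.242]
tcp_rot: [0.371, 0.621, -0.363, 0.587]
ft_force: [-6.7, -3.1, 22.7]
finger_gap: 0.0008
```

Emit:
servo_tool([
  {"dx":0.2,"dy":0,"dz":0,"twist":0,"fingers":1},
])

```text
time: 33.1
tool_pos: [0.5861, 0.1705, 0.242]
tcp_rot: [0.372, 0.62, -0.362, 0.588]
ft_force: [-8.2, -4.8, 24.2]
finger_gap: 0.0008
```

```bash
python3 tip.py k6.png
```

```text
tip [0.5869 0.1696 0.2668] side [[268.6 227.2]] F [-8.2 -4.8 24.2]
t 33.1 pos [0.5861 0.1705 0.242 ] units [-1.54 -0.13  0.01] twist None F [-8.2 -4.8 24.2] gap 0.0008 jawyaw -1.092 q6 1.26 down [-0.032  0.034 -0.999]
```

View pics/k6.png

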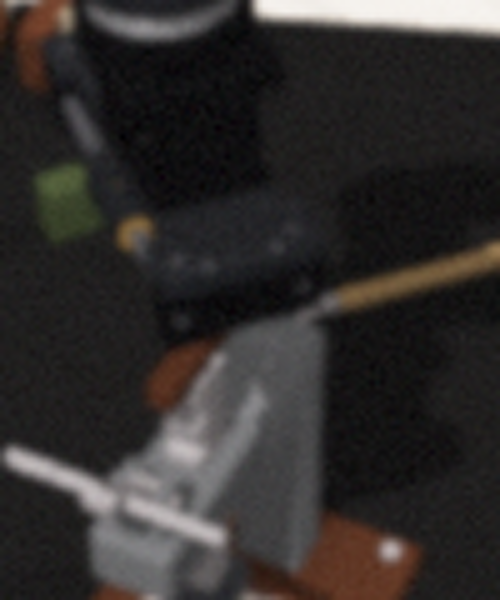

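Emit:
servo_tool([
  {"dx":-0.1,"dy":0,"dz":0,"twist":0,"fingers":1},
  {"dx":-0.4,"dy":0,"dz":0,"twist":0,"fingers":1},
  {"dx":-0.7,"dy":0,"dz":0,"twist":0,"fingers":1},
  {"dx":-0.7,"dy":0,"dz":0,"twist":0,"fingers":1},
  {"dx":-0.7,"dy":0,"dz":0,"twist":0,"fingers":1},
  {"dx":-0.7,"dy":0,"dz":0,"twist":0,"fingers":1},
  {"dx":-0.5,"dy":-0.6,"dz":0.6,"twist":0,"fingers":1},
  {"dx":0,"dy":-0.7,"dz":0.7,"twist":0,"fingers":1},
  {"dx":0,"dy":-0.7,"dz":0.7,"twist":0,"fingers":1},
  {"dx":0,"dy":-0.7,"dz":0.7,"twist":0,"fingers":1},
  {"dx":0,"dy":-0.7,"dz":0.7,"twist":0,"fingers":1},
  {"dx":0,"dy":-0.7,"dz":0.7,"twist":0,"fingers":1},
  {"dx":0,"dy":-0.7,"dz":0.7,"twist":0,"fingers":1},
  {"dx":0,"dy":-0.7,"dz":0.7,"twist":0,"fingers":1},
  {"dx":0,"dy":-0.7,"dz":0.7,"twist":0,"fingers":1},
  {"dx":0,"dy":0,"dz":0,"twist":0,"fingers":1},
  {"dx":0,"dy":0,"dz":0,"twist":0,"fingers":1},
])

```text
time: 35.28
tool_pos: [0.5098, -0.0908, 0.3694]
tcp_rot: [0.373, 0.618, -0.36, 0.591]
ft_force: [-0.0, -0.1, 0.2]
finger_gap: 0.0004
```

```bash
python3 - <<'E'
from rod import *
snap("side","l1.png")
snap("side","l2.png",(220,190,360,320),5)
snap("top","l3.png")
print(r.observe()["time"],r.observe()["ft_force"])
for n,P in(("bar+",(55,76.3,232.6)),("bar-",(-55,76.3,232.6)),("handle+",(0,35,263)),("handle-",(0,-35,263))):
    W=O+E3@np.array(P)/1000;print(n,proj("side",W)[0].round(1),((proj("side",W)[0]-[220,190])*5).round(0),proj("top",W)[0].round(1))
E
```

```text
35.425 [ 1.00666717 -0.32485081  0.41454965]
bar+ [232.5 249.8] [ 62. 299.] [194.  177.7]
bar- [275.6 266.5] [278. 383.] [177.  222.6]
handle+ [261.9 236.4] [209. 232.] [200.6 203.7]
handle- [276.1 216.9] [280. 134.] [230.2 213.9]
```

View pics/l1.png

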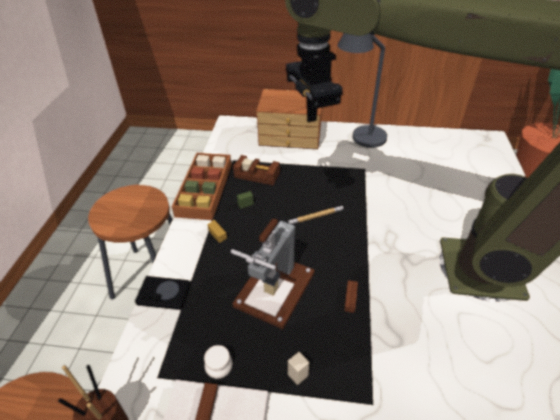

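View pics/l2.png

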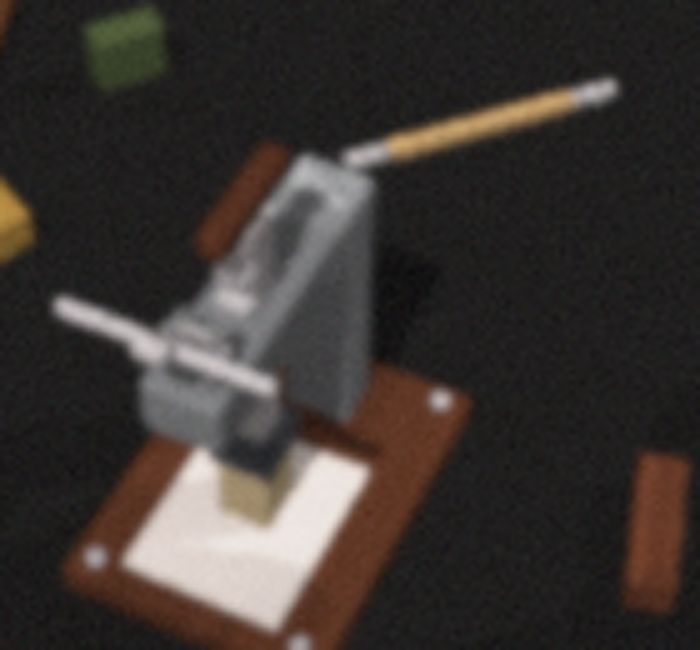

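View pics/l3.png

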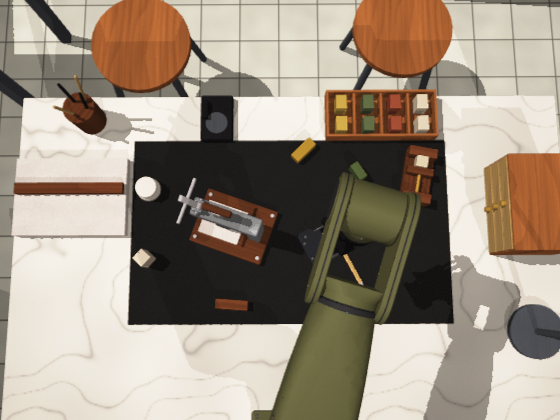

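```bash
python3 - <<'E'
from h import *
a,b=ray("side",(289,221.6),.01),ray("side",(343.2,207.5),.01);print(a,b,np.linalg.norm(a-b))
print(r.close_job())
E
```

```text
[ 0.57049081 -0.11064134  0.01      ] [ 0.40034736 -0.19682269  0.01      ] 0.1907249740494164
the job is handed in; nothing more can be done
None
```

The job is done and handed in at about 35 s: the pawl is thrown back, the rod lies flat on the mat, and the seal is down on the paper.

**What I did**
- I picked up the rod and flicked the pawl over by its cross bar with the rod.
- I laid the rod flat on clear mat near where it had been, about 50 mm closer to the stand.
- I pushed the handle down with the shut fingertips and backed the arm off clear of everything.

**Last checks**
- **Pawl:** its cross bar appears in the side picture within about 1 to 2 pixels of where it should be at the 1.6 rad stop.
- **Rod:** its ends measure 190.7 mm apart if both lie at mat height, against 190 mm given, so it lies flat.
- **Ram:** it took about 3 N to slide and travelled about 45 mm. It then stopped hard and did not move under about 24 N. The last picture shows the seal on the paper.
- **Other things:** by eye in the last pictures, the wedge, jar and loose stones stand where they were. The arm partly hides the vise in the top view, but the side view shows it in place.

**What disagreed**
- **Tool height:** the reported tool point lay about 25 mm beyond the real fingertips. My first grasp closed on nothing because of this, with no sign that the rod moved. I corrected for it using the pictures and contact with the mat.
- **Tool tilt:** the tool drifted by up to about 5° during moves and could not be straightened. I allowed for it in the later positioning.
- **Cameras:** the two views differed by about 5 mm on where the rod lay, and I used their mean.

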